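# Step the eyelet press's turret round to the biggest punch

## Task

The next job takes the largest eyelets: step the turret of the bench eyelet press round until the four-dot station, the one with the biggest punch head, has clicked in under the ram. Turn it by pushing its upright tabs sideways with the fingertips, without forcing it or gripping a tab, and keep off the sprung punches. Leave the loose things on the table where they are.

Things in the scene. Friction and masses are not known exactly. Their poses are not given: they have to be found in the camera images.
- press: Grey hand eyelet press, bolted down. Origin on the table on the turret's vertical axis, z up. Its +x points from there to the ram and the column behind it; its -x is the open front on the robot's side. All positions below are in this frame, mm. Bed plate x -100..220, y +-75, 18 high; column x 132..210, y +-28, up to z 293.
- turret (a joint): Turn of the turret (two 170 mm alloy discs on one sleeve) about the press's z, rad, positive anticlockwise from above; endless, so modulo 2 pi. 0: four-dot station under the ram; pi/2: three dots, pi: two, 3 pi/2: one. It stays where it is left, but within 6 degrees of a station a sprung click stop draws it in and then holds it; about 5 N on a tab starts it from there, 2 N moves it in between. It may start between clicks.
- tab (a point): Middle of one of four like upright tabs on the rim of the upper disc (disc z 122..140), at radius 102, z 138; in the press frame at the angle joint + 45 degrees from +x, the others 90, 180, 270 further. Tabs are radial plates, 8 thick, radius 83..122, z 122..154. With a station clicked in, two stand at the front, 45 degrees either side of -x; pushing one across to where the other stood is one step.
- big_punch (a point): Centre of the top of the four-dot station's punch head: 52 mm from the turret axis, z 176. Its head is the largest, 30 mm across; the others are 24 (three dots), 18 (two) and 13 mm (one). Small white dots on the rim of the upper disc beside each punch. Stations lie half-way between the tabs.
- ram (a point): Centre of the lower end of the ram nose (24 mm across) at x 52, z 184: the punch in use stands right under it. Its sleeve (48 mm across, z 202..306) hangs from an overarm (y +-25, z 235..293) that runs back to the column. A raised hand lever leans back from x 115 to 209 at y -40, up to z 417.
- punch1: Smallest sprung punch (head 13 mm across), one-dot station. The four punches stand on the upper disc at radius 52 mm, heads z 166..176 on springs; not to be touched. Origin of each on its axis at table height. The fixed nut in the middle rises to z 155.
- punch2: Sprung punch of the two-dot station, head 18 mm across.
- punch3: Sprung punch of the three-dot station, head 24 mm across.
- punch4: Sprung punch of the four-dot station, head 30 mm across.
- eyelet_jar: Lidded glass jar, 62 mm across, 78 mm high, beside the press. Origin under its centre. Bystander.
- eyelet_dish: Steel dish with brass eyelets, 88 mm across, 22 mm high, near the press. Origin under its centre. Bystander.
- tape_roll: Roll of paper tape lying flat, 96 mm across, 30 mm high, near the press. Origin under its centre. Bystander.
- chalk: Block of tailor's chalk, 52 x 24 x 10 mm, near the press. Origin under its centre. Bystander.
- squeegee: Aluminium squeegee lying on its side, 280 mm long (its x), 80 mm wide (its y), 26 mm high, on the left. Origin on the table under its middle. Bystander.
- rule: Steel rule, 310 x 30 x 4 mm, on the right. Origin under its centre. Bystander.

How it is judged:
By the outcome, as a careful person would: the job done as asked, in the order asked, and still so for the second after the job is handed in, with the robot touching nothing.
It also fails if it takes over 61 s, if anything falls off the work surface, if the arm or the gripper's body presses on something with over 40 N, if the wrist force passes 120 N, or if a joint passes its speed limit or range.

## Robot

A 6-joint arm with a two-finger parallel gripper is mounted at the origin on the work surface. World frame = base frame: x ahead of the robot, y to its left, z up, the work surface at z = 0. Lengths are in m, angles in rad, forces in N, time in s.
With the tool pointing down it reaches from about 0.425 to 0.95 m from the base axis. Payload 14.7 kg.
Tool frame: the origin (TCP) lies on the centre line of the jaws, within the pads' length; the fingertips stand 8 mm ahead of it and the grasp point (between the pads) lies 11 mm behind it (tips_ahead is the distance from the TCP to the fingertips, in m); z points along the fingers, y is the direction in which the jaws open and shut (so a half turn about z gives the same grasp; the last joint's range is limited). The gripper opens to 85 mm and grips with 20 to 120 N. Pads are 22 mm wide; open, the fingers measure 114 mm over their backs; the gripper's body (76 mm by 85 mm) begins 54 mm behind the grasp point. The pads swing forward as they close: fully open they stand 13 mm farther back than shut.
Start: joints at [-1.34, 0.48, 1.596, -0, 1.065, -0.047], TCP at [0.178, -0.625, 0.199] pointing down, gripper open.
Joint ranges: [-2.75, 2.75], [-0.82, 2.05], [0.23, 2.67], [-1.56, 4.7], [0.09, 2.69], [-2.92, 2.92]. Speed limits (rad/s): [1.89, 1.89, 2.39, 3.01, 3.01, 3.01].

## Interface

Orientations are given as a unit quaternion [w, x, y, z].
In Python, from bench import * gives the robot as it stands.
- The arm moves only by the tool jog_arm, never from a script. Its argument "targets" is a list of rows, each an object with "slide": the shift along the tool's x, y, z in units of 500 mm (1.0 is 500 mm), a list of three; "twist": the turn about the tool's z in units of 45 degrees (1.0 is 45 degrees). A call has exactly 8 rows; each row is the pose to reach, as a shift and turn from the pose commanded when the call began, along the tool's axes at that moment; what a row does not reach only later rows make up. A row lasts 1/8 s, in which the tool goes at most 62.5 mm and 10.7 degrees, less where a joint would pass 70% of its speed; a pose out of reach is approached as far as the arm can. A call with a number of a shift or a turn outside -1 to 1 is refused whole. A call with a gripper value outside its range is refused whole. "jaw" is the opening in per cent of the stroke, from 0 (shut) to 100 (fully open), set as the call begins (left out, the last holds). The fingers move at their own pace and stop on an object; "grip_force" is the grip in N (left out, the last holds). Time passes only in rows, so rows that repeat a pose let the fingers close, or fill a call up. It gives the time, the measured TCP pose, the force and the opening at its end, in the units of the state.
- sense(): the state, without advancing time (a new reading comes with each control period).
- camera(name): name is "side" or "top"; returns the picture (420x560x3 uint8, blue, green, red); there is no depth.
- camera_info(name): a dict with "mtx" (3x3 intrinsics, pixels), "extrinsics" (4x4, takes a point from world to camera coordinates). Camera axes: x right, y up, looking along -z (the intrinsics and any distortion apply to the point x, -y, -z); pixel columns grow to the right and rows downward; lengths in m; the calibration is good to about 2 mm. A picture is of the moment at which its call begins. camera_info takes no time and is no camera call.
- finish_job(): hands the job in, once; it reports no verdict.
The state is a dict: "clock": time; "joint_positions": joint angles; "qvel": joint speeds; "joint_torque": joint torques, N m; "tcp_pos": TCP position; "tcp_rot": TCP orientation; "ft_force": force on the tool from outside, world axes, zero at the start; "torque": the same for the moment, N m; "width": opening from 0.0 (shut) to 1.0 (fully open).
Only numpy, scipy, OpenCV 4.12 (cv2) and the standard library are available. Lean on these libraries where they do the work, as an engineer would, in place of code of your own. Each camera call takes 0.05 s, during which the arm holds its last target.

## Working session

There is one attempt and no reset: what is moved stays moved. The work goes in short steps, Python scripts to look and compute and a tool call to move; the robot and the scene stay as the last step left them, time stands still between calls to the robot, and variables do not carry over. Pictures are saved under pics/ and viewed, and the job is handed in when it is done.

Besides the shell and the picture viewer there is one more tool, called after ">>>" as name(argument=value, ...), one argument or row to a line, values as JSON. jog_arm: Moves the arm, as the interface text tells. Its arguments: {"type":"object","properties":{"targets":{"type":"array","items":{"type":"object","properties":{"slide":{"type":"array","items":{"type":"number","minimum":-1,"maximum":1}},"twist":{"type":"number","minimum":-1,"maximum":1}}}},"jaw":{"type":"number"},"grip_force":{"type":"number"}},"required":["targets"]}

```bash
mkdir -p pics; ls
python3 - <<'E'
from bench import *
import cv2
s=sense(); print(s)
for n in("top","side"):
    cv2.imwrite(f"pics/{n}0.png",camera(n)); i=camera_info(n); print(n,i)
E
```

```text
pics
{'clock': 0.0, 'joint_positions': array([-1.33960214e+00,  4.80834607e-01,  1.59687542e+00,  2.33082508e-05,
        1.06509600e+00, -4.65841662e-02]), 'qvel': array([-4.07532630e-04, -8.52199839e-04, -9.83021517e-04,  1.12769470e-03,
        8.76932325e-05, -1.39120688e-03]), 'joint_torque': array([ 8.99100942e-04, -9.50652909e+01, -4.30179620e+01, -4.59909515e-04,
        1.21733034e-02,  4.29262940e-06]), 'tcp_pos': array([ 0.17817722, -0.62463229,  0.19867004]), 'tcp_rot': array([-6.05044243e-04,  9.90370993e-01,  1.38437451e-01, -4.57721832e-05]), 'ft_force': array([-1.19726795,  0.34326465,  0.0276568 ]), 'torque': array([-0.01344496,  0.00532494, -0.02120884]), 'width': 1.001321769453286}
top {'mtx': array([[522.35052288,   0.        , 281.31836178],
       [  0.        , 522.35052288, 212.1936457 ],
       [  0.        ,   0.        ,   1.        ]]), 'extrinsics': array([[-0.00715795, -0.9999704 ,  0.00282324,  0.03425658],
       [ 0.99394613, -0.00680523,  0.10965755, -0.63065736],
       [-0.10963509,  0.00359107,  0.99396542, -1.59709643],
       [ 0.        ,  0.        ,  0.        ,  1.        ]])}
side {'mtx': array([[389.00282532,   0.        , 277.90944357],
       [  0.        , 389.00282532, 211.19556947],
       [  0.        ,   0.        ,   1.        ]]), 'extrinsics': array([[ 0.01995064,  0.99978078,  0.00635388, -0.03550055],
       [-0.94420539,  0.01675119,  0.32893097,  0.52990717],
       [ 0.32875242, -0.01256175,  0.94433259, -1.50525712],
       [ 0.        ,  0.        ,  0.        ,  1.        ]])}
```

View pics/top0.png

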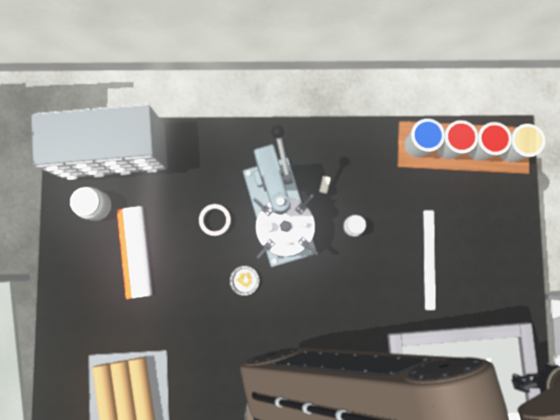

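View pics/side0.png

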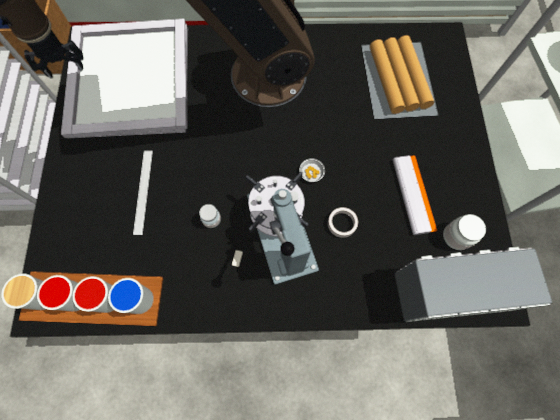

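Run:
```python
import cv2
a=cv2.imread("pics/top0.png"); cv2.imwrite("pics/top0z.png",cv2.resize(a[50:250,170:400],None,fx=3,fy=3,interpolation=cv2.INTER_CUBIC))
```

```text
(no output)
```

View pics/top0z.png

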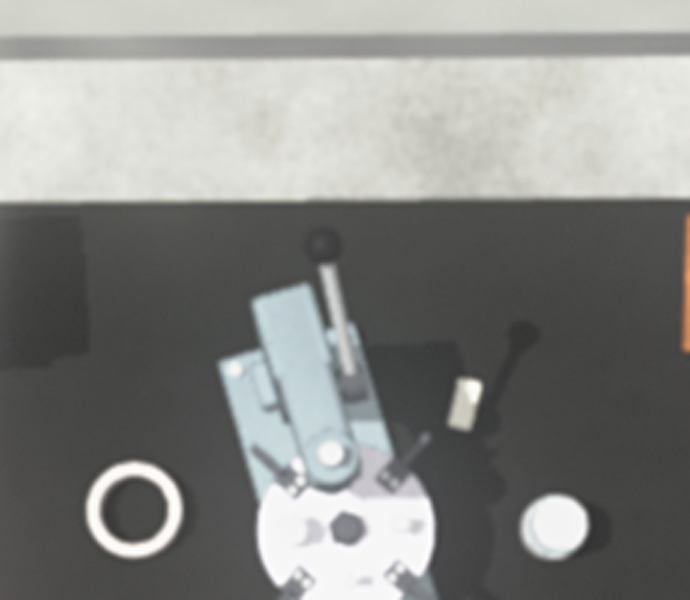

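Run:
```python
import cv2
a=cv2.imread("pics/side0.png"); cv2.imwrite("pics/side0z.png",cv2.resize(a[145:290,185:370],None,fx=4,fy=4,interpolation=cv2.INTER_CUBIC))
a=cv2.imread("pics/top0.png"); cv2.imwrite("pics/top0y.png",cv2.resize(a[180:275,235:340],None,fx=6,fy=6,interpolation=cv2.INTER_CUBIC))
```

```text
(no output)
```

View pics/side0z.png

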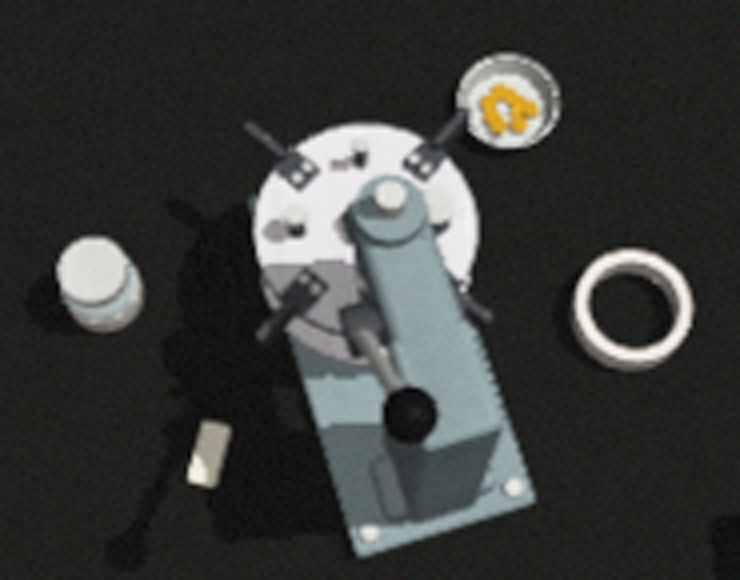

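View pics/top0y.png

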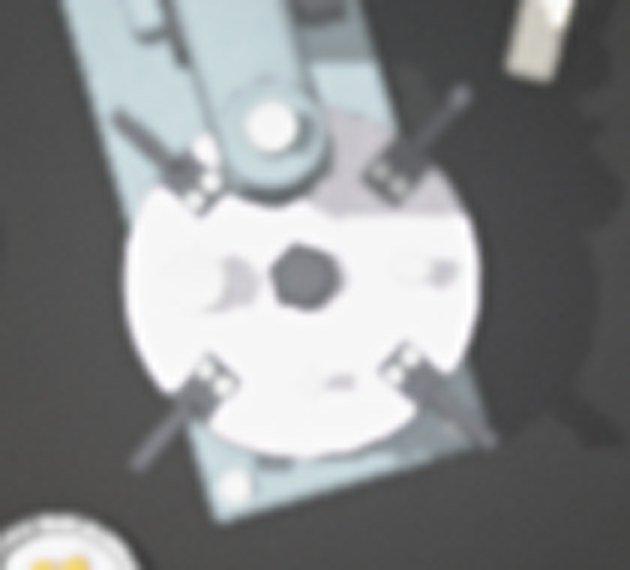

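The top view shows the turret nut at about (286,226). The tabs are near (257,257), (317,254), (312,196) and (255,200). The ram cap is at (280,201). The smallest punch looks to be at the front and a big head on the left, which I'll measure now.

```bash
cat > h.py <<'E'
import numpy as np,cv2
from bench import *
def ray(n,uv,z):
    i=camera_info(n);K=i["mtx"];E=i["extrinsics"];R=E[:3,:3];t=E[:3,3]
    d=np.array([(uv[0]-K[0,2])/K[0,0],-(uv[1]-K[1,2])/K[1,1],-1.]);d=R.T@d;o=-R.T@t
    return o+d*(z-o[2])/d[2]
def proj(n,P):
    i=camera_info(n);K=i["mtx"];E=i["extrinsics"];p=E[:3,:3]@np.asarray(P,float)+E[:3,3]
    return np.array([K[0,0]*p[0]/-p[2]+K[0,2],K[1,1]*-p[1]/-p[2]+K[1,2]])
E
python3 - <<'E'
from h import *
T=lambda x,y:(x/6+235-.4,y/6+180-.4)   # zoom crop to pixel
S=lambda x,y:(x/4+185-.4,y/4+145-.4)
nt=ray("top",T(306,275),.155); print("nut",nt)
print("bed FL",ray("top",T(218,522),.018),"FR?")
print("cap",ray("top",T(271,126),.31),ray("side",S(390,192),.31))
for p in[(460,95),(118,117),(138,463),(490,440)]:
    q=ray("top",T(*p),.15);print("tab top",q,np.hypot(*(q-nt)[:2]),np.degrees(np.arctan2(*(q-nt)[1::-1])))
for p in[(250,127),(465,115),(263,335),(488,316)]:
    q=ray("side",S(*p),.15);print("tab side",q,np.hypot(*(q-nt)[:2]),np.degrees(np.arctan2(*(q-nt)[1::-1])))
for p in[(360,148),(293,213),(438,205)]:
    q=ray("side",S(*p),.176);print("punch",q,np.hypot(*(q-nt)[:2]),np.degrees(np.arctan2(*(q-nt)[1::-1])))
print("bed rear",ray("side",S(357,555),.018),ray("side",S(535,500),.018))
# zoomed contrast
a=cv2.imread("pics/side0.png")[170:230,240:312]; cv2.imwrite("pics/sz.png",cv2.resize(a,None,fx=10,fy=10,interpolation=cv2.INTER_CUBIC)[:600])
a=cv2.imread("pics/top0.png")[192:262,250:320].astype(float); a=np.clip((a-190)*4,0,255).astype(np.uint8); cv2.imwrite("pics/tz.png",cv2.resize(a,None,fx=8,fy=8,interpolation=cv2.INTER_CUBIC))
E
```

```text
nut [0.57910693 0.01820128 0.155     ]
bed FL [0.46217403 0.06340064 0.018     ] FR?
cap [0.63085963 0.03465125 0.31      ] [0.61867303 0.03207014 0.31      ]
tab top [ 0.66666746 -0.05731527  0.15      ] 0.11562696339653707 -40.77611524674901
tab top [0.6570184  0.10868029 0.15      ] 0.11940120116347316 49.268262415917214
tab top [0.48973807 0.09934869 0.15      ] 0.12071328186135259 137.7603821997842
tab top [ 0.4995353  -0.06945831  0.15      ] 0.1183885419228568 -132.2311095862736
tab side [ 0.49849309 -0.07036284  0.15      ] 0.11975890415738695 -132.30944833763868
tab side [0.49118544 0.09573272 0.15      ] 0.11722335107549231 138.593321830295
tab side [ 0.66584244 -0.05979497  0.15      ] 0.11664674001030995 -41.96322395760221
tab side [0.65419543 0.10632713 0.15      ] 0.11577758029118117 49.56701659851499
punch [0.52887961 0.01391953 0.176     ] 0.05040949811983813 -175.12746660903363
punch [ 0.58018053 -0.03639169  0.176     ] 0.054603521087056545 -88.87339858540489
punch [0.57571439 0.07080384 0.176     ] 0.052711844455165434 93.69011232985174
bed rear [0.80781493 0.00651095 0.018     ] [0.76698333 0.14881693 0.018     ]
```

View pics/sz.png

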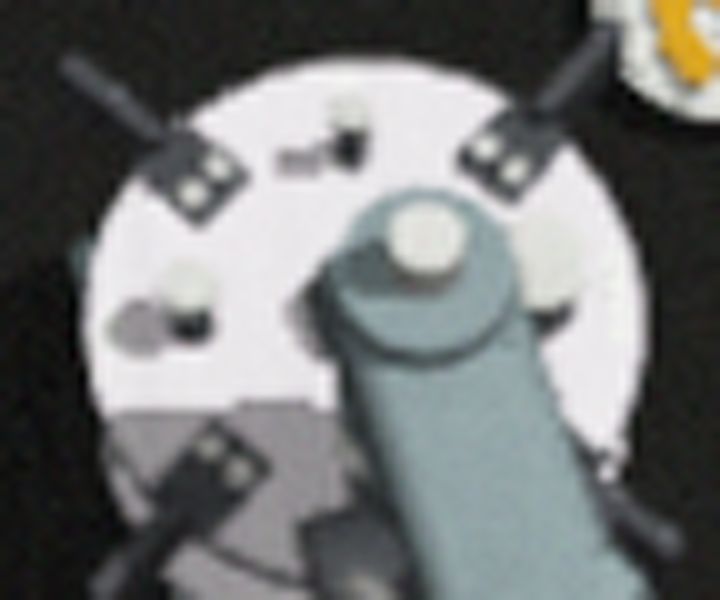

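View pics/tz.png

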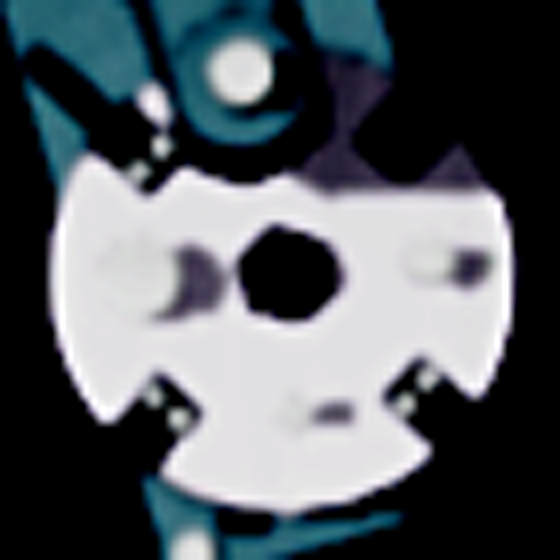

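The heads measure about 27 mm on the left (four dots), about 18 mm on the right (two) and about 12 mm at the front (one). The press is at about (0.578, 0.018) with a yaw of about 16°. The tabs sit at 48.5° modulo 90 in world, so the joint is at about +77° and the turret needs about 77° clockwise. I'll push the front-right tab over to the front-left.

>>> jog_arm(
  targets=[
    {"slide": [0.03,-0.02,-0.03],"twist": -0.03},
    {"slide": [0.09,-0.08,-0.07],"twist": -0.1},
    {"slide": [0.16,-0.14,-0.1],"twist": -0.17},
    {"slide": [0.23,-0.2,-0.1],"twist": -0.24},
    {"slide": [0.3,-0.26,-0.1],"twist": -0.31},
    {"slide": [0.37,-0.32,-0.1],"twist": -0.38},
    {"slide": [0.44,-0.38,-0.1],"twist": -0.45},
    {"slide": [0.49,-0.43,-0.1],"twist": -0.5},
  ],
  jaw=0,
  grip_force=20,
)

```text
clock: 1.1
tcp_pos: [0.356, -0.3488, 0.2501]
tcp_rot: [0.0, 0.944, 0.331, 0.0]
ft_force: [0.9, -0.3, 0.5]
width: 0.0
```

>>> jog_arm(
  targets=[
    {"slide": [0.06,-0.02,0],"twist": -0.06},
    {"slide": [0.14,-0.05,0],"twist": -0.14},
    {"slide": [0.24,-0.08,0],"twist": -0.22},
    {"slide": [0.34,-0.11,0],"twist": -0.32},
    {"slide": [0.44,-0.15,0],"twist": -0.42},
    {"slide": [0.53,-0.18,0],"twist": -0.5},
    {"slide": [0.59,-0.2,0],"twist": -0.55},
    {"slide": [0.61,-0.205,0],"twist": -0.57},
  ],
)

```text
clock: 2.1
tcp_pos: [0.5306, -0.0792, 0.2499]
tcp_rot: [0.0, 0.847, 0.532, 0.0]
ft_force: [-1.1, -0.0, -0.4]
width: 0.001
```

Run:
```python
from h import *
s=sense(); print(s["clock"],s["tcp_pos"],s["tcp_rot"],s["joint_positions"])
for n in("top","side"):
    a=camera(n); u,v=[int(k) for k in proj(n,[.56,0,.15])]
    c=a[v-75:v+75,u-100:u+100]; cv2.imwrite(f"pics/{n}1.png",cv2.resize(c,None,fx=4 if n=="side" else 2,fy=4 if n=="side" else 2,interpolation=cv2.INTER_CUBIC)); print(n,u-100,v-75)
```

```text
2.1 [ 0.53064269 -0.07916797  0.2498968 ] [8.37816798e-05 8.46756673e-01 5.31980323e-01 2.56881558e-04] [-2.04783121e-01  2.69630711e-01  1.79452361e+00  2.67199137e-04
  1.07695186e+00  2.44011427e-01]
top 191 157
side 170 119
```

View pics/side1.png

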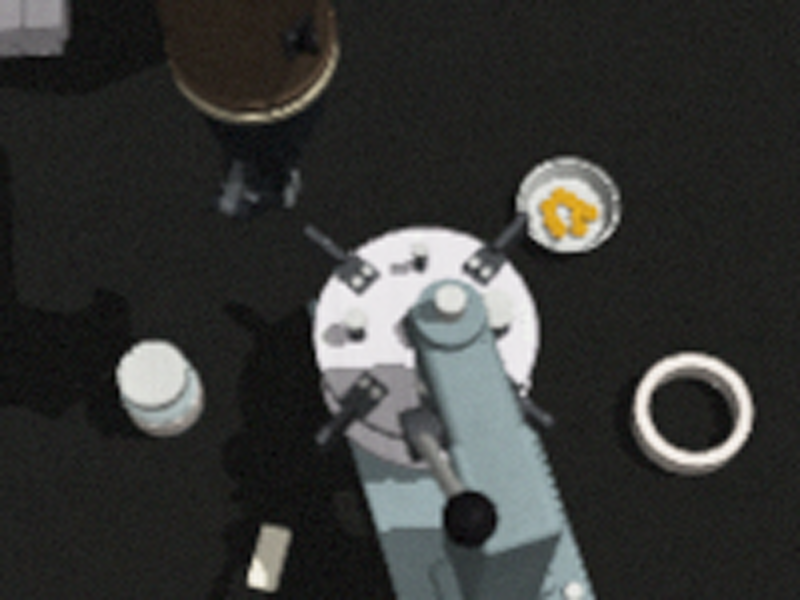

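View pics/top1.png

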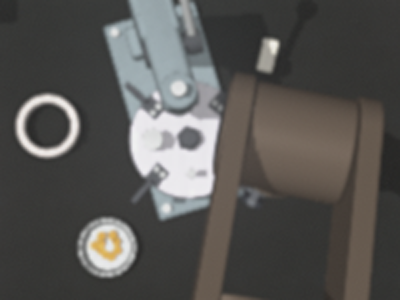

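Run:
```python
from h import *
t=sense()["tcp_pos"]
for dz in(-.008,.0,.06): 
    P=t+[0,0,dz]; print(dz,(proj("side",P)-[170,119])*4,(proj("top",P)-[191,157])*2)
P=[.5306,-.0792,.132];print((proj("side",P)-[170,119])*4)
```

```text
-0.008 [285.03296549 217.17647315] [262.9934126  166.87896792]
0.0 [284.09301971 212.38753154] [263.47549334 166.54695591]
0.06 [276.60710375 174.24744401] [267.27242189 163.9319876 ]
[298.31958988 277.10839695]
```

>>> jog_arm(
  targets=[
    {"slide": [0,0,0.02]},
    {"slide": [0,0,0.05]},
    {"slide": [0,0,0.09]},
    {"slide": [0,0,0.13]},
    {"slide": [0,0,0.17]},
    {"slide": [0,0,0.2]},
    {"slide": [0,0,0.215]},
    {"slide": [0,0,0.22]},
  ],
)

```text
schema error: expected keys slide, twist
```

Run:
```python
from h import *
s=sense(); print(s["clock"],s["tcp_pos"],s["tcp_rot"],s["ft_force"])
for n in("side",):
    a=camera(n)
    c=a[130:230,200:330]; cv2.imwrite(f"pics/{n}2.png",cv2.resize(c,None,fx=6,fy=6,interpolation=cv2.INTER_CUBIC))
```

```text
2.2 [ 0.53028847 -0.08043428  0.24964508] [8.22764911e-05 8.47237837e-01 5.31213735e-01 9.01282050e-05] [ 0.85447873 -0.99812136 -0.4029687 ]
```

View pics/side2.png

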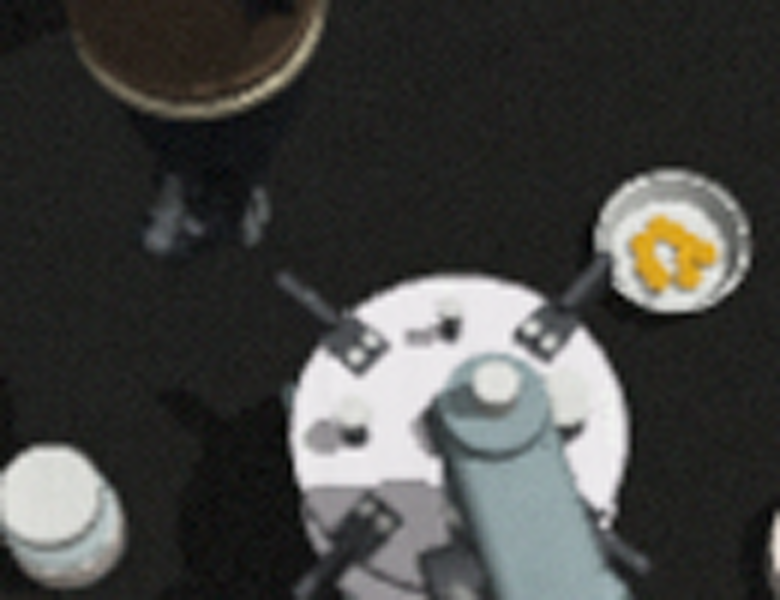

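>>> jog_arm(
  targets=[
    {"slide": [0,0,0.02],"twist": 0},
    {"slide": [0,0,0.05],"twist": 0},
    {"slide": [0,0,0.09],"twist": 0},
    {"slide": [0,0,0.13],"twist": 0},
    {"slide": [0,0,0.17],"twist": 0},
    {"slide": [0,0,0.2],"twist": 0},
    {"slide": [0,0,0.215],"twist": 0},
    {"slide": [0,0,0.22],"twist": 0},
  ],
)

```text
clock: 3.25
tcp_pos: [0.5301, -0.0814, 0.1389]
tcp_rot: [-0.0, 0.848, 0.53, -0.0]
ft_force: [0.4, 0.8, -0.3]
width: 0.003
```

Run:
```python
from h import *
for n in("side",):
    a=camera(n)
    c=a[130:230,200:330]; cv2.imwrite(f"pics/{n}3.png",cv2.resize(c,None,fx=6,fy=6,interpolation=cv2.INTER_CUBIC))
s=sense(); print(s["clock"],s["tcp_pos"],s["tcp_rot"],s["ft_force"],(proj("side",s["tcp_pos"]-[0,0,.008])-[200,130])*6)
```

```text
3.3 [ 0.5301734  -0.08136831  0.13902824] [-6.09910781e-05  8.47777879e-01  5.30351450e-01 -5.78694206e-05] [-0.58479014  0.45210113 -0.2765438 ] [263.42706055 349.68947171]
```

View pics/side3.png

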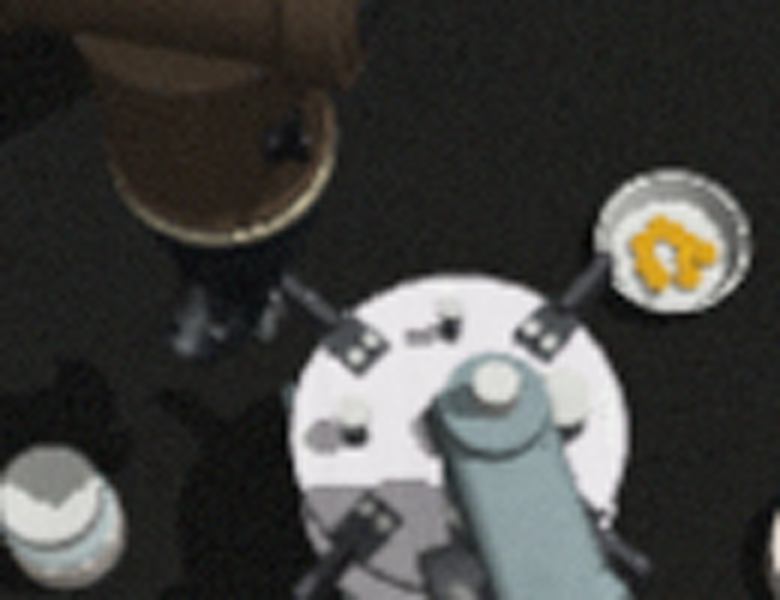

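```bash
cat > arc.py <<'E'
from h import *
import sys
# arc rows from the present tool pose: args phi list (deg cw), about press axis
def rows(phis,C=(.578,.018),r=.106):
    s=sense();p=s["tcp_pos"];q=s["tcp_rot"];a=2*np.arctan2(q[2],q[1])
    X=np.array([np.cos(a),np.sin(a)]);Y=np.array([np.sin(a),-np.cos(a)])
    v=p[:2]-C;th=np.arctan2(v[1],v[0]); print("r",np.hypot(*v),"th",np.degrees(th),"tx",np.degrees(a),"z",p[2],"F",s["ft_force"],s["clock"])
    for f in phis:
        t=th-np.radians(f); d=np.array(C)+r*np.array([np.cos(t),np.sin(t)])-p[:2]
        want=np.degrees(t)+180; tw=(np.degrees(a)-want+180)%360-180
        print(f, np.round([d@X/.5,d@Y/.5,tw/45],3))
rows([float(x) for x in sys.argv[1:]])
E
python3 arc.py 1 4 8 12 16 20 24 28
```

```text
r 0.11027894157323853 th -115.70180650721773 tx 64.05840812767755 z 0.1390282432208891 F [-0.58479014  0.45210113 -0.2765438 ] 3.3
1.0 [ 0.009 -0.004  0.017]
4.0 [ 0.009 -0.015  0.084]
8.0 [ 0.01  -0.03   0.172]
12.0 [ 0.013 -0.044  0.261]
16.0 [ 0.017 -0.059  0.35 ]
20.0 [ 0.021 -0.073  0.439]
24.0 [ 0.027 -0.086  0.528]
28.0 [ 0.033 -0.1    0.617]
```

>>> jog_arm(
  targets=[
    {"slide": [0.009,-0.004,0],"twist": 0.017},
    {"slide": [0.009,-0.015,0],"twist": 0.084},
    {"slide": [0.01,-0.03,0],"twist": 0.172},
    {"slide": [0.013,-0.044,0],"twist": 0.261},
    {"slide": [0.017,-0.059,0],"twist": 0.35},
    {"slide": [0.021,-0.073,0],"twist": 0.439},
    {"slide": [0.027,-0.086,0],"twist": 0.528},
    {"slide": [0.033,-0.1,0],"twist": 0.617},
  ],
)

```text
clock: 4.3
tcp_pos: [0.4927, -0.0442, 0.1399]
tcp_rot: [0.0, 0.951, 0.31, 0.001]
ft_force: [0.2, -0.1, -0.4]
width: -0.002
```

```bash
python3 - <<'E'
from h import *
for n in("side",):
    a=camera(n)
    c=a[130:230,200:330]; cv2.imwrite(f"pics/{n}4.png",cv2.resize(c,None,fx=6,fy=6,interpolation=cv2.INTER_CUBIC))
E
python3 arc.py 4 9 14 19 24 29 34 38
```

```text
r 0.10585374876376479 th -144.38044672466552 tx 35.93830737604207 z 0.1398216959784516 F [-1.04949625 -0.07379962 -0.10427248] 4.35
4.0 [ 0.    -0.015  0.096]
9.0 [ 0.003 -0.033  0.207]
14.0 [ 0.006 -0.051  0.318]
19.0 [ 0.012 -0.069  0.429]
24.0 [ 0.019 -0.086  0.54 ]
29.0 [ 0.027 -0.103  0.652]
34.0 [ 0.037 -0.118  0.763]
38.0 [ 0.045 -0.13   0.852]
```

View pics/side4.png

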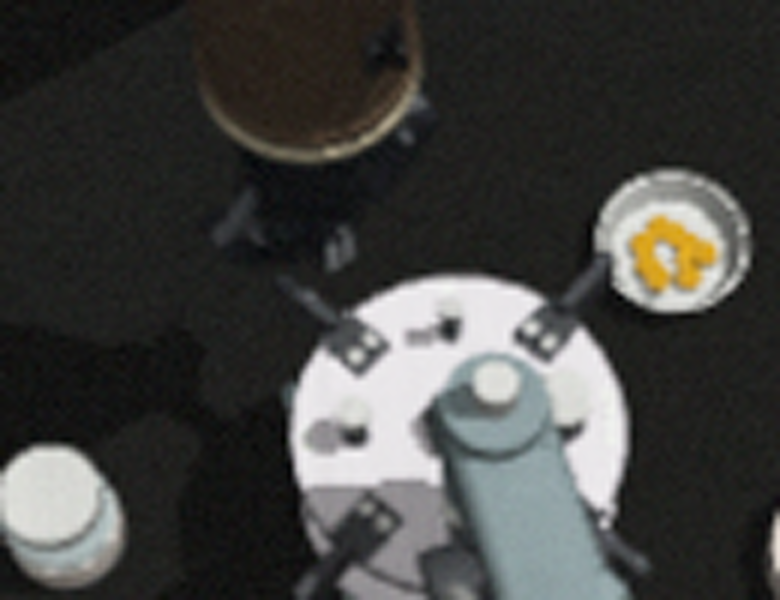

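Run:
```python
from h import *
import bench; print([x for x in dir(bench) if not x.startswith('_')])
s=sense();t=s["tcp_pos"];print(s)
for dz in(-.02,-.008,0,.011,.065): print(dz,(proj("side",t+[0,0,dz])-[200,130])*6)
a=camera("side")[130:230,200:330].astype(float)
a=np.clip(a*3,0,255).astype(np.uint8); cv2.imwrite("pics/side5.png",cv2.resize(a,None,fx=6,fy=6,interpolation=cv2.INTER_CUBIC))
b=camera("top")[180:300,220:360].astype(float);b=np.clip(b*1.5,0,255).astype(np.uint8); cv2.imwrite("pics/top5.png",cv2.resize(b,None,fx=5,fy=5,interpolation=cv2.INTER_CUBIC))
```

```text
['PlanningError', 'camera', 'camera_info', 'finish_job', 'sense', 'tips_ahead']
{'clock': 4.35, 'joint_positions': array([-1.50044913e-01,  3.41688967e-01,  2.01081451e+00,  2.76837207e-04,
        7.88687769e-01,  7.93314553e-01]), 'qvel': array([-0.00974743,  0.00851803, -0.01446581, -0.00192867,  0.00534854,
       -0.12664206]), 'joint_torque': array([ -2.74396107, -68.94179821, -37.73979306,  -0.34790849,
        -0.7663046 ,  -2.10322246]), 'tcp_pos': array([ 0.49195127, -0.04364927,  0.1398217 ]), 'tcp_rot': array([1.93481714e-06, 9.51222720e-01, 3.08504922e-01, 2.23439272e-04]), 'ft_force': array([-1.04949625, -0.07379962, -0.10427248]), 'torque': array([ 0.00116258,  0.05081742, -0.02741431]), 'width': -0.0002527013563577697}
-0.02 [337.33272814 289.63464477]
-0.008 [336.26862668 280.23676291]
0 [335.54816142 273.87379116]
0.011 [334.54271651 264.99394949]
0.065 [329.34334398 219.07437225]
```

View pics/side5.png

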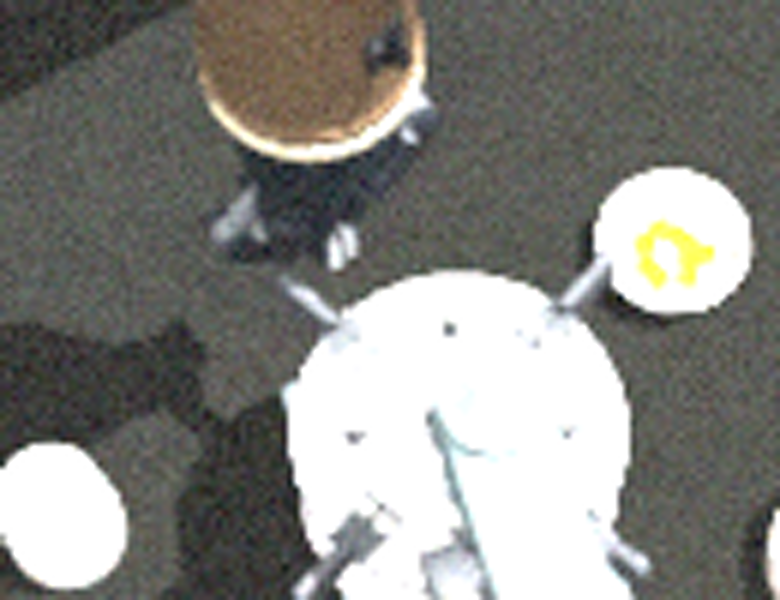

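View pics/top5.png

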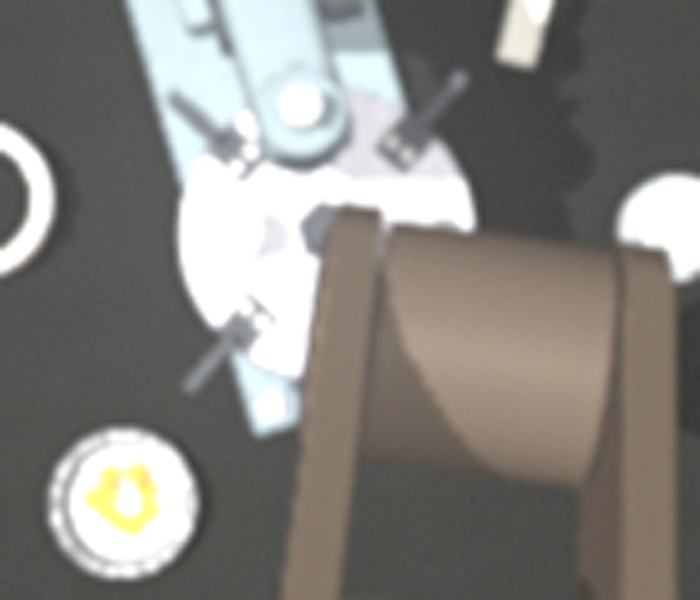

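Run:
```python
from h import *
from bench import tips_ahead
print(tips_ahead() if callable(tips_ahead) else tips_ahead)
t=sense()["tcp_pos"]
for dz in(.04,.08,.12,.16,.2,.25): print(dz,(proj("side",t+[0,0,dz])-[200,130])*6)
# tip of tab A
print((proj("side",[.4993,-.0697,.154])-[200,130])*6,(proj("side",[.4993,-.0697,.122])-[200,130])*6)
a=camera("side")[100:200,200:310].astype(float)
a=np.clip((a/255)**.5*255,0,255).astype(np.uint8); cv2.imwrite("pics/side6.png",cv2.resize(a,None,fx=6,fy=6,interpolation=cv2.INTER_CUBIC))
a=cv2.imread("pics/side0.png")[0:100,0:120].astype(float)
a=np.clip((a/255)**.5*255,0,255).astype(np.uint8); cv2.imwrite("pics/side7.png",cv2.resize(a,None,fx=6,fy=6,interpolation=cv2.INTER_CUBIC))
for dz in(-.008,0,.04,.12,.2):print(dz,proj("side",np.array([.178,-.625,.199+dz]))*6)
```

```text
0.008
0.04 [330.53649327 242.2511418 ]
0.08 [326.50278492 207.04701778]
0.12 [322.19137556 169.41926282]
0.16 [317.57256534 129.10867182]
0.2 [312.61226266  85.81771091]
0.25 [305.87116893  26.98492521]
[283.35147351 276.29048107] [287.50554286 301.5470454 ]
-0.008 [451.60164382 499.0191036 ]
0 [444.35385907 489.47049093]
0.04 [406.76095688 439.94362519]
0.12 [324.08596104 331.02323914]
0.2 [229.64970155 206.60794603]
```

View pics/side6.png

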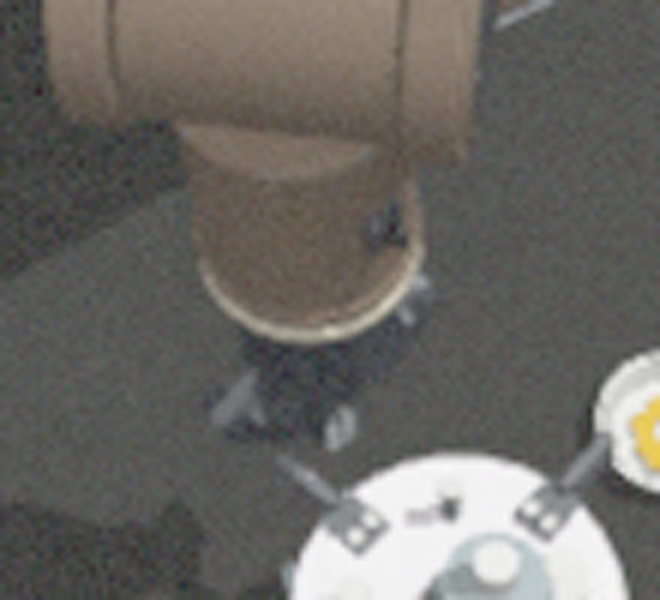

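View pics/side7.png

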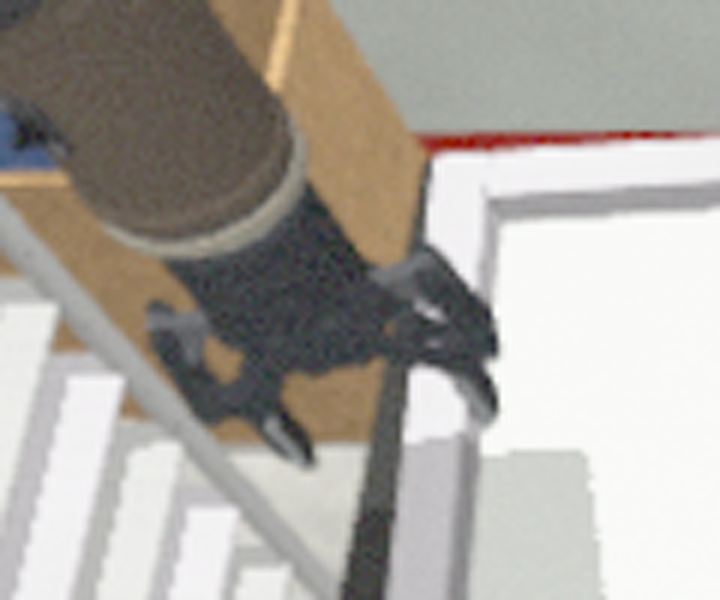

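```bash
sed -i 's/r=.106/r=.112/' arc.py; python3 arc.py -10 -20 -30 -31
```

```text
r 0.10558035204216817 th -143.72105434864693 tx 36.408109904574076 z 0.1397493880608811 F [ 0.4680599  -0.23863417 -0.62680097] 4.5
-10.0 [-0.01   0.039 -0.219]
-20.0 [ 0.     0.077 -0.442]
-30.0 [ 0.017  0.112 -0.664]
-31.0 [ 0.019  0.115 -0.686]
```

>>> jog_arm(
  targets=[
    {"slide": [0,0,-0.04],"twist": 0},
    {"slide": [0,0,-0.08],"twist": 0},
    {"slide": [-0.01,0.039,-0.08],"twist": -0.22},
    {"slide": [0,0.077,-0.08],"twist": -0.44},
    {"slide": [0.017,0.112,-0.08],"twist": -0.66},
    {"slide": [0.017,0.112,-0.06],"twist": -0.66},
    {"slide": [0.017,0.112,-0.04],"twist": -0.66},
    {"slide": [0.017,0.112,-0.02],"twist": -0.66},
  ],
)

```text
clock: 5.5
tcp_pos: [0.5316, -0.0843, 0.1483]
tcp_rot: [-0.0, 0.839, 0.544, -0.0]
ft_force: [-0.0, 0.3, 0.4]
width: 0.001
```

>>> jog_arm(
  targets=[
    {"slide": [0,0,0.01],"twist": 0},
    {"slide": [0,0,0.02],"twist": 0},
    {"slide": [0,0,0.03],"twist": 0},
    {"slide": [0,0,0.04],"twist": 0},
    {"slide": [0,0,0.05],"twist": 0},
    {"slide": [0,0,0.06],"twist": 0},
    {"slide": [0,0,0.065],"twist": 0},
    {"slide": [0,0,0.065],"twist": 0},
  ],
)

```text
clock: 6.5
tcp_pos: [0.5324, -0.0847, 0.1166]
tcp_rot: [-0.0, 0.839, 0.545, -0.0]
ft_force: [0.8, 0.4, -0.1]
width: 0.003
```

```bash
python3 - <<'E'
from h import *
t=sense()["tcp_pos"]
for dz in(-.008,.015,.04,.12): print(dz,(proj("side",t+[0,0,dz])-[200,130])*6)
a=camera("side")[130:230,200:330].astype(float)
a=np.clip((a/255)**.5*255,0,255).astype(np.uint8); cv2.imwrite("pics/side8.png",cv2.resize(a,None,fx=6,fy=6,interpolation=cv2.INTER_CUBIC))
E
python3 arc.py 2 4 6 8 10 12 14 16
```

```text
-0.008 [260.35634746 370.04216152]
0.015 [256.90615007 353.27539344]
0.04 [253.01203096 334.35131901]
0.12 [239.43339873 268.36385449]
r 0.11233536565019768 th -113.90728568929552 tx 65.99993885232544 z 0.11679083536055493 F [-0.17117006  0.24125644 -0.33789446] 6.55
2.0 [ 0.001 -0.008  0.042]
4.0 [ 0.001 -0.016  0.087]
6.0 [ 0.002 -0.023  0.131]
8.0 [ 0.003 -0.031  0.176]
10.0 [ 0.004 -0.039  0.22 ]
12.0 [ 0.005 -0.047  0.265]
14.0 [ 0.007 -0.054  0.309]
16.0 [ 0.009 -0.062  0.353]
```

View pics/side8.png

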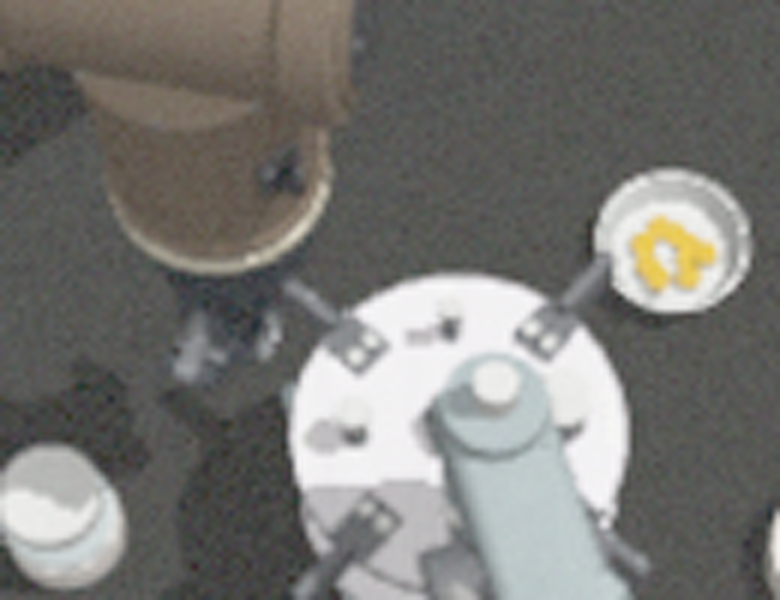

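>>> jog_arm(
  targets=[
    {"slide": [0.001,-0.008,0],"twist": 0.04},
    {"slide": [0.001,-0.016,0],"twist": 0.09},
    {"slide": [0.002,-0.023,0],"twist": 0.13},
    {"slide": [0.003,-0.031,0],"twist": 0.18},
    {"slide": [0.004,-0.039,0],"twist": 0.22},
    {"slide": [0.005,-0.047,0],"twist": 0.27},
    {"slide": [0.007,-0.054,0],"twist": 0.31},
    {"slide": [0.009,-0.062,0],"twist": 0.35},
  ],
)

```text
clock: 7.55
tcp_pos: [0.5074, -0.0691, 0.1171]
tcp_rot: [0.001, 0.906, 0.424, 0.001]
ft_force: [6.2, -13.7, -7.4]
width: -0.001
```

```bash
python3 - <<'E'
from h import *
a=camera("side")[130:230,200:330].astype(float)
a=np.clip((a/255)**.5*255,0,255).astype(np.uint8); cv2.imwrite("pics/side9.png",cv2.resize(a,None,fx=6,fy=6,interpolation=cv2.INTER_CUBIC))
E
python3 arc.py 4 8 12 16 20 24 28 30
```

```text
r 0.1122014258779053 th -129.32963624058857 tx 50.07154095504279 z 0.11703027120065772 F [ 4.81614374 -8.63385789 -5.21730467] 7.6
4.0 [ 0.001 -0.016  0.076]
8.0 [ 0.002 -0.031  0.164]
12.0 [ 0.005 -0.047  0.253]
16.0 [ 0.008 -0.062  0.342]
20.0 [ 0.013 -0.077  0.431]
24.0 [ 0.019 -0.091  0.52 ]
28.0 [ 0.026 -0.105  0.609]
30.0 [ 0.029 -0.112  0.653]
```

View pics/side9.png

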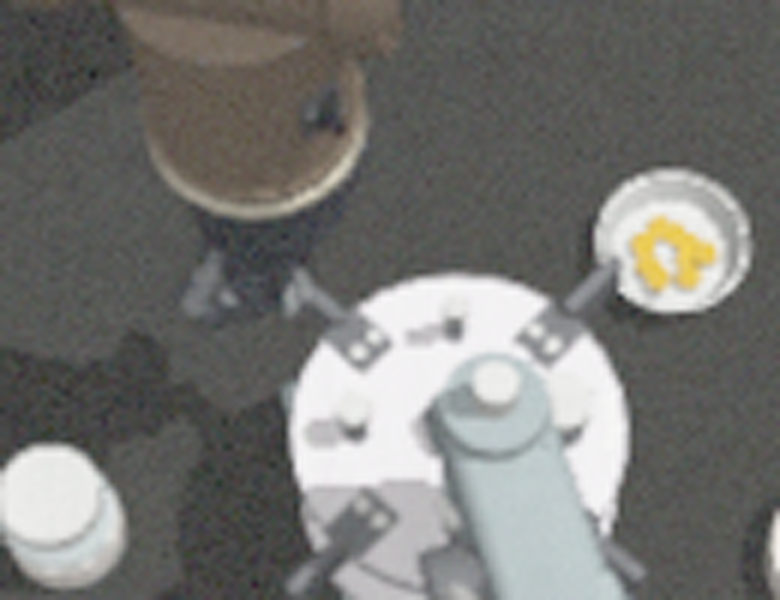

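>>> jog_arm(
  targets=[
    {"slide": [0,-0.006,0],"twist": 0.03},
    {"slide": [0.001,-0.012,0],"twist": 0.06},
    {"slide": [0.001,-0.018,0],"twist": 0.09},
    {"slide": [0.002,-0.024,0],"twist": 0.12},
    {"slide": [0.002,-0.03,0],"twist": 0.16},
    {"slide": [0.003,-0.036,0],"twist": 0.19},
    {"slide": [0.004,-0.042,0],"twist": 0.22},
    {"slide": [0.005,-0.047,0],"twist": 0.25},
  ],
)

```text
clock: 8.6
tcp_pos: [0.4905, -0.0522, 0.117]
tcp_rot: [0.001, 0.943, 0.333, 0.001]
ft_force: [3.8, -14.8, -5.1]
width: -0.002
```

```bash
python3 - <<'E'
from h import *
s=sense();print(s["ft_force"],s["torque"],s["tcp_pos"])
a=camera("side")[130:230,200:330].astype(float)
a=np.clip((a/255)**.5*255,0,255).astype(np.uint8); cv2.imwrite("pics/side10.png",cv2.resize(a,None,fx=6,fy=6,interpolation=cv2.INTER_CUBIC))
E
python3 arc.py 4 8 12 16 20 24 28 30
```

```text
[  3.75396896 -14.82482831  -5.07578939] [-2.60593388 -0.65034576 -0.02849678] [ 0.49046876 -0.05216894  0.11702029]
r 0.11226246115538546 th -141.4832191762593 tx 38.86529007019584 z 0.1169924217953817 F [ 3.13925002 -9.99536792 -3.7481631 ] 8.65
4.0 [ 0.001 -0.016  0.097]
8.0 [ 0.003 -0.031  0.186]
12.0 [ 0.006 -0.047  0.274]
16.0 [ 0.01  -0.062  0.363]
20.0 [ 0.014 -0.077  0.452]
24.0 [ 0.02  -0.091  0.541]
28.0 [ 0.027 -0.105  0.63 ]
30.0 [ 0.031 -0.112  0.674]
```

View pics/side10.png

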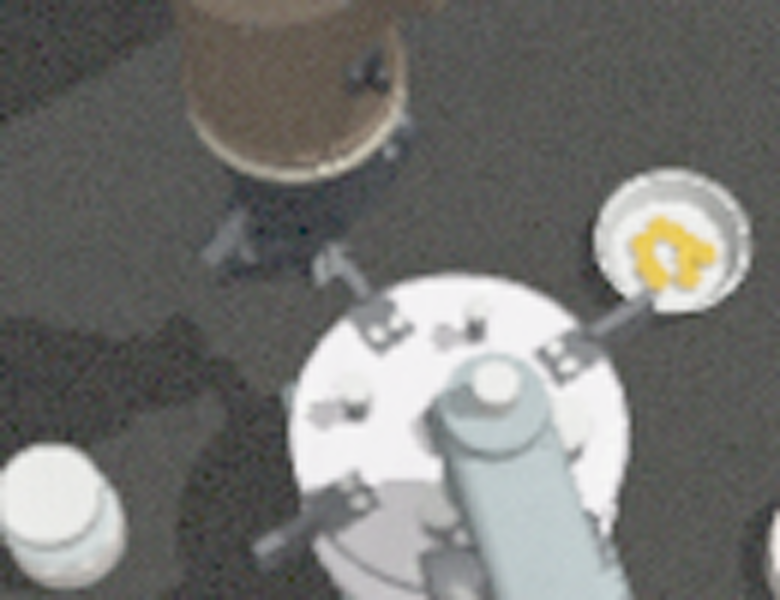

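Run:
```python
from h import *
for f in((645,298),(262,552)):
    q=ray("side",(f[0]/6+200-.4,f[1]/6+130-.4),.15);v=q[:2]-[.578,.018];print(np.hypot(*v),np.degrees(np.arctan2(v[1],v[0])))
```

```text
0.11695871212509795 124.67730112026747
0.11917511291665023 -56.00300073248551
```

>>> jog_arm(
  targets=[
    {"slide": [0,-0.008,0],"twist": 0.05},
    {"slide": [0.001,-0.016,0],"twist": 0.09},
    {"slide": [0.002,-0.024,0],"twist": 0.14},
    {"slide": [0.003,-0.031,0],"twist": 0.18},
    {"slide": [0.004,-0.039,0],"twist": 0.23},
    {"slide": [0.006,-0.047,0],"twist": 0.27},
    {"slide": [0.008,-0.054,0],"twist": 0.32},
    {"slide": [0.01,-0.062,0],"twist": 0.36},
  ],
)

```text
clock: 9.65
tcp_pos: [0.474, -0.0248, 0.1169]
tcp_rot: [0.001, 0.98, 0.197, 0.0]
ft_force: [0.3, -16.0, -2.0]
width: -0.0
```

```bash
python3 arc.py 2 4 6 8 10 12 14 16 18 20
```

```text
r 0.11248159458412224 th -157.61490897910195 tx 22.726727605738393 z 0.11688815443659034 F [  0.31819101 -16.01327173  -1.99600353] 9.65
2.0 [ 0.001 -0.008  0.052]
4.0 [ 0.002 -0.016  0.096]
6.0 [ 0.002 -0.023  0.141]
8.0 [ 0.003 -0.031  0.185]
10.0 [ 0.005 -0.039  0.23 ]
12.0 [ 0.006 -0.047  0.274]
14.0 [ 0.008 -0.054  0.319]
16.0 [ 0.01  -0.062  0.363]
18.0 [ 0.012 -0.069  0.408]
20.0 [ 0.015 -0.077  0.452]
```

>>> jog_arm(
  targets=[
    {"slide": [0.001,-0.006,0],"twist": 0.04},
    {"slide": [0.001,-0.012,0],"twist": 0.075},
    {"slide": [0.002,-0.018,0],"twist": 0.11},
    {"slide": [0.002,-0.023,0],"twist": 0.14},
    {"slide": [0.003,-0.029,0],"twist": 0.175},
    {"slide": [0.004,-0.035,0],"twist": 0.21},
    {"slide": [0.005,-0.041,0],"twist": 0.24},
    {"slide": [0.006,-0.047,0],"twist": 0.27},
  ],
)

```text
clock: 10.65
tcp_pos: [0.4671, -0.0019, 0.1168]
tcp_rot: [0.001, 0.996, 0.092, -0.0]
ft_force: [-1.4, -13.6, 0.4]
width: -0.001
```

```bash
python3 - <<'E'
from h import *
a=camera("side")[130:230,200:330].astype(float)
a=np.clip((a/255)**.5*255,0,255).astype(np.uint8); cv2.imwrite("pics/side11.png",cv2.resize(a,None,fx=6,fy=6,interpolation=cv2.INTER_CUBIC))
E
python3 arc.py 1.5 3 4.5 6 7.5 9 10.5 12
```

```text
r 0.11270016702622959 th -170.0060033126689 tx 10.51571108190878 z 0.11682008735272889 F [ -1.80850776 -10.43473684   0.99833399] 10.7
1.5 [ 0.002 -0.006  0.045]
3.0 [ 0.002 -0.012  0.078]
4.5 [ 0.002 -0.018  0.112]
6.0 [ 0.003 -0.023  0.145]
7.5 [ 0.004 -0.029  0.178]
9.0 [ 0.004 -0.035  0.212]
10.5 [ 0.006 -0.041  0.245]
12.0 [ 0.007 -0.047  0.278]
```

View pics/side11.png

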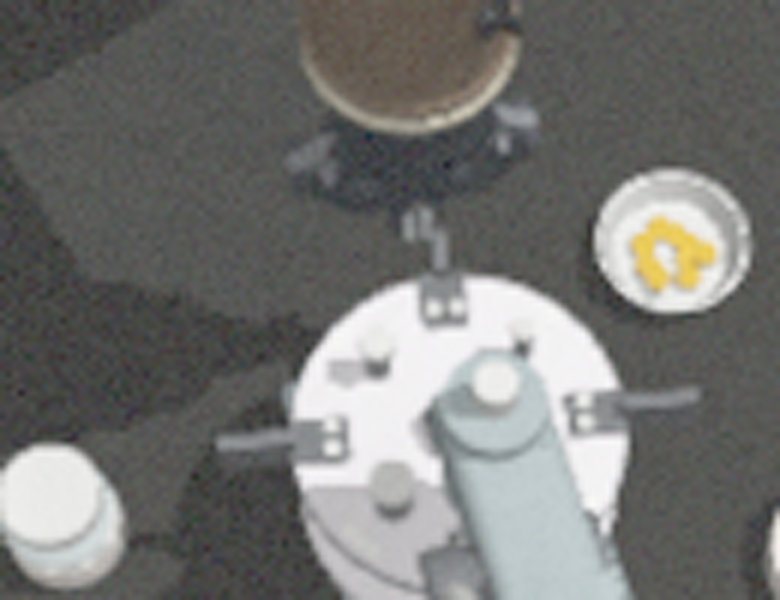

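>>> jog_arm(
  targets=[
    {"slide": [0.001,-0.006,0],"twist": 0.045},
    {"slide": [0.001,-0.012,0],"twist": 0.08},
    {"slide": [0.002,-0.018,0],"twist": 0.11},
    {"slide": [0.003,-0.023,0],"twist": 0.145},
    {"slide": [0.004,-0.029,0],"twist": 0.18},
    {"slide": [0.005,-0.035,0],"twist": 0.21},
    {"slide": [0.006,-0.041,0],"twist": 0.245},
    {"slide": [0.008,-0.047,0],"twist": 0.28},
  ],
)

```text
clock: 11.7
tcp_pos: [0.4653, 0.022, 0.1166]
tcp_rot: [0.001, 1.0, -0.018, -0.001]
ft_force: [-8.6, -13.5, 6.3]
width: -0.002
```

```bash
python3 arc.py 1.5 3 4.5 6 7.5 9 10.5 12
```

```text
r 0.11281998179808314 th 177.9562575971697 tx -2.0113044024617555 z 0.11663219941029254 F [ -8.56884218 -13.51821643   6.25698383] 11.7
1.5 [ 0.002 -0.006  0.034]
3.0 [ 0.002 -0.012  0.067]
4.5 [ 0.002 -0.018  0.101]
6.0 [ 0.003 -0.023  0.134]
7.5 [ 0.004 -0.029  0.167]
9.0 [ 0.004 -0.035  0.201]
10.5 [ 0.005 -0.041  0.234]
12.0 [ 0.007 -0.047  0.267]
```

```bash
python3 - <<'E'
from h import *
a=camera("side")[130:230,200:330].astype(float)
s=sense();print(s["ft_force"],s["torque"])
a=np.clip((a/255)**.5*255,0,255).astype(np.uint8); cv2.imwrite("pics/side12.png",cv2.resize(a,None,fx=6,fy=6,interpolation=cv2.INTER_CUBIC))
E
sed -i 's/r=.112/r=.1145/' arc.py;python3 arc.py 1.5 3 4.5 6 7.5 9 10.5 12
```

```text
[ -8.79296656 -11.73139121   6.61226548] [-1.87522142  1.30513035 -0.03970312]
r 0.11285041662419623 th 177.80206569019947 tx -2.101085186866087 z 0.11661756468474221 F [ -8.79296656 -11.73139121   6.61226548] 11.75
1.5 [-0.003 -0.006  0.035]
3.0 [-0.003 -0.012  0.069]
4.5 [-0.003 -0.018  0.102]
6.0 [-0.002 -0.024  0.135]
7.5 [-0.001 -0.03   0.169]
9.0 [-0.    -0.036  0.202]
10.5 [ 0.001 -0.042  0.235]
12.0 [ 0.002 -0.048  0.269]
```

View pics/side12.png

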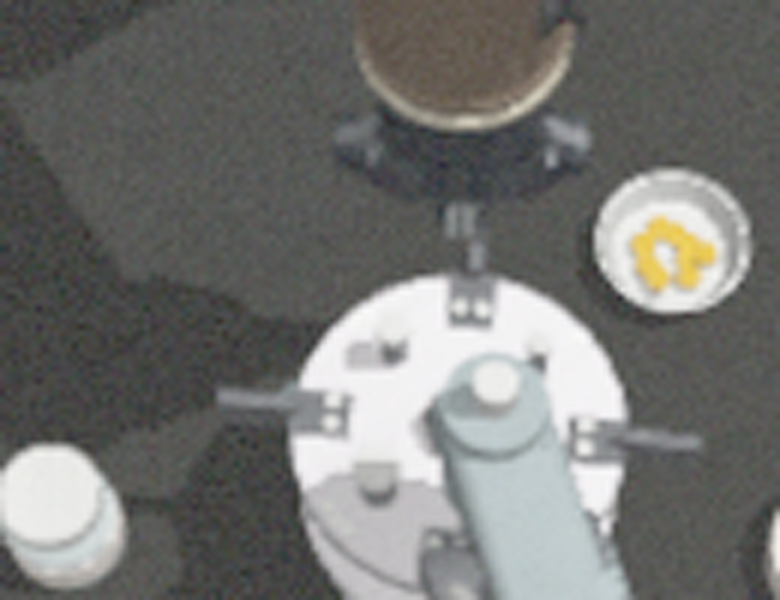

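Run:
```python
from h import *
for fs in (((698,395),(220,443)),((700,442),(218,398))):
  for f in fs:
    q=ray("side",(f[0]/6+200-.4,f[1]/6+130-.4),.15);v=q[:2]-[.578,.018];print(np.hypot(*v),np.degrees(np.arctan2(v[1],v[0])))
```

```text
0.12125706177914576 96.00377432473503
0.1206971827024773 -85.74894625137796
0.12093883027085893 83.99763872809092
0.12269759656341393 -97.1563916767162
```

>>> jog_arm(
  targets=[
    {"slide": [-0.002,-0.006,0],"twist": 0.035},
    {"slide": [-0.003,-0.012,0],"twist": 0.07},
    {"slide": [-0.003,-0.018,0],"twist": 0.1},
    {"slide": [-0.002,-0.024,0],"twist": 0.135},
    {"slide": [-0.001,-0.03,0],"twist": 0.17},
    {"slide": [0,-0.036,0],"twist": 0.2},
    {"slide": [0.001,-0.042,0],"twist": 0.235},
    {"slide": [0.002,-0.048,0],"twist": 0.27},
  ],
)

```text
clock: 12.75
tcp_pos: [0.4683, 0.046, 0.1168]
tcp_rot: [0.001, 0.992, -0.123, -0.0]
ft_force: [-2.3, -13.9, 1.0]
width: -0.001
```

```bash
python3 - <<'E'
from h import *
a=camera("side")[130:230,200:330].astype(float)
s=sense();print(s["ft_force"],s["torque"])
a=np.clip((a/255)**.5*255,0,255).astype(np.uint8); cv2.imwrite("pics/side13.png",cv2.resize(a,None,fx=6,fy=6,interpolation=cv2.INTER_CUBIC))
E
python3 arc.py 1 2 3 4 5 6 7 8
```

```text
[ -1.36595553 -11.06266916   1.41477378] [-1.85439571  0.30688321 -0.05839908]
r 0.11314324588091663 th 165.54788597330625 tx -14.25752479170741 z 0.11678339529983121 F [ -1.36595553 -11.06266916   1.41477378] 12.8
1.0 [-0.003 -0.004  0.027]
2.0 [-0.003 -0.008  0.049]
3.0 [-0.002 -0.012  0.071]
4.0 [-0.002 -0.016  0.093]
5.0 [-0.002 -0.02   0.115]
6.0 [-0.001 -0.024  0.138]
7.0 [-0.001 -0.028  0.16 ]
8.0 [-0.    -0.032  0.182]
```

View pics/side13.png

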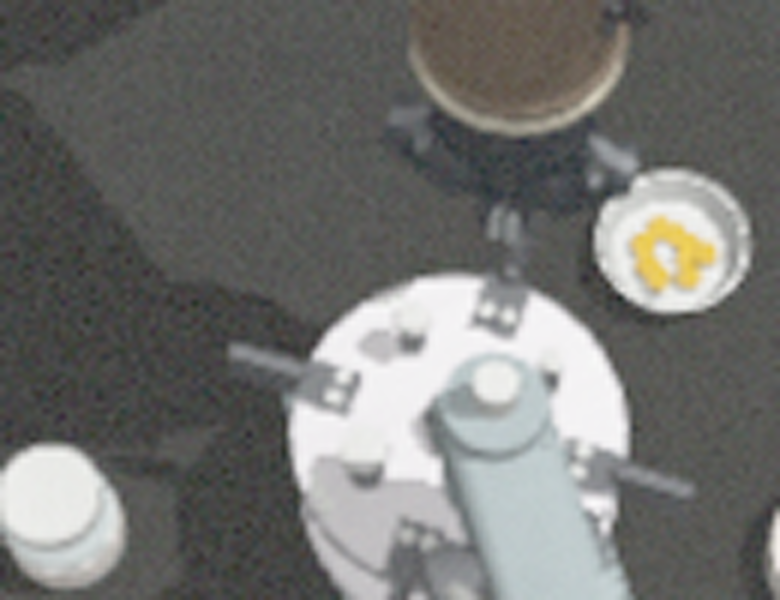

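>>> jog_arm(
  targets=[
    {"slide": [-0.001,-0.004,0],"twist": 0.03},
    {"slide": [-0.001,-0.008,0],"twist": 0.05},
    {"slide": [-0.001,-0.012,0],"twist": 0.07},
    {"slide": [-0.001,-0.016,0],"twist": 0.09},
    {"slide": [-0.001,-0.02,0],"twist": 0.115},
    {"slide": [-0.001,-0.024,0],"twist": 0.14},
    {"slide": [-0.001,-0.028,0],"twist": 0.16},
    {"slide": [-0.001,-0.028,0],"twist": 0.16},
  ],
)

```text
clock: 13.8
tcp_pos: [0.4721, 0.0596, 0.1168]
tcp_rot: [0.001, 0.983, -0.185, 0.0]
ft_force: [2.0, -13.2, -2.7]
width: -0.004
```

```bash
python3 - <<'E'
from h import *
a=camera("side")[130:230,200:330].astype(float)
s=sense();print(s["ft_force"],s["torque"])
a=np.clip((a/255)**.5*255,0,255).astype(np.uint8); cv2.imwrite("pics/side14.png",cv2.resize(a,None,fx=6,fy=6,interpolation=cv2.INTER_CUBIC))
E
python3 arc.py -4 1 2 3 4 5 6 7 8
```

```text
[  2.77644682 -14.71725074  -1.89252551] [-2.28377946 -0.34163891 -0.14759752]
r 0.11380304944241824 th 158.55882986578337 tx -21.310769440107464 z 0.11685330404020862 F [  2.77644682 -14.71725074  -1.89252551] 13.85
-4.0 [-0.001  0.016 -0.086]
1.0 [-0.001 -0.004  0.025]
2.0 [-0.001 -0.008  0.047]
3.0 [-0.001 -0.012  0.07 ]
4.0 [-0.001 -0.016  0.092]
5.0 [-0.    -0.02   0.114]
6.0 [-0.    -0.024  0.136]
7.0 [ 0.    -0.028  0.158]
8.0 [ 0.001 -0.032  0.181]
```

View pics/side14.png

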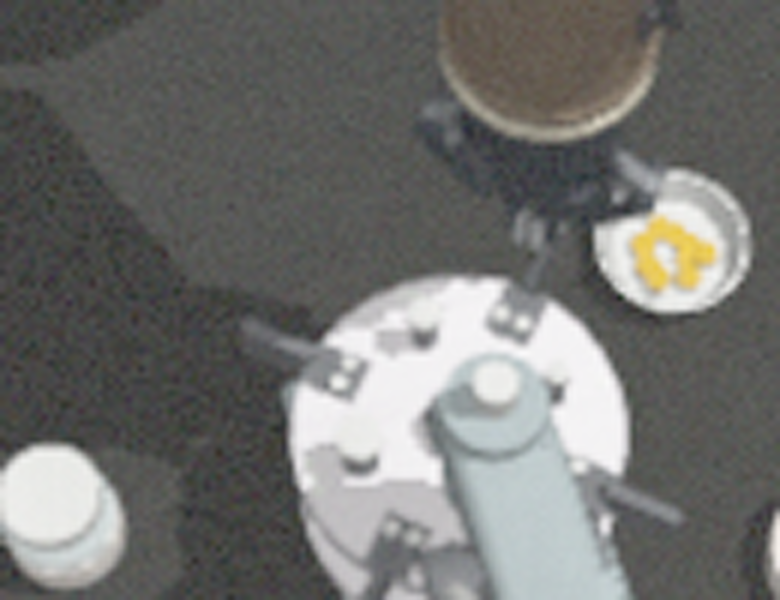

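Run:
```python
from h import *
for fs in (((692,490),(232,350)),((681,519),(245,325))):
  for f in fs:
    q=ray("side",(f[0]/6+200-.4,f[1]/6+130-.4),.15);v=q[:2]-[.578,.018];print(np.hypot(*v),np.degrees(np.arctan2(v[1],v[0])))
# better yaw: bed right/left edges & column in original images
g=cv2.cvtColor(cv2.imread("pics/side0.png"),cv2.COLOR_BGR2HSV)
b=camera("top"); cv2.imwrite("pics/top14.png",cv2.resize(b[150:280,220:380],None,fx=4.5,fy=4.5,interpolation=cv2.INTER_CUBIC))
print(sense()["ft_force"])
```

```text
0.12108853291684527 71.68089670273275
0.1222486006039364 -109.7736301215419
0.12102318758774958 63.932161949864835
0.1217520215270833 -116.87564577606014
[  1.52301024 -12.70004678  -1.81845972]
```

View pics/top14.png

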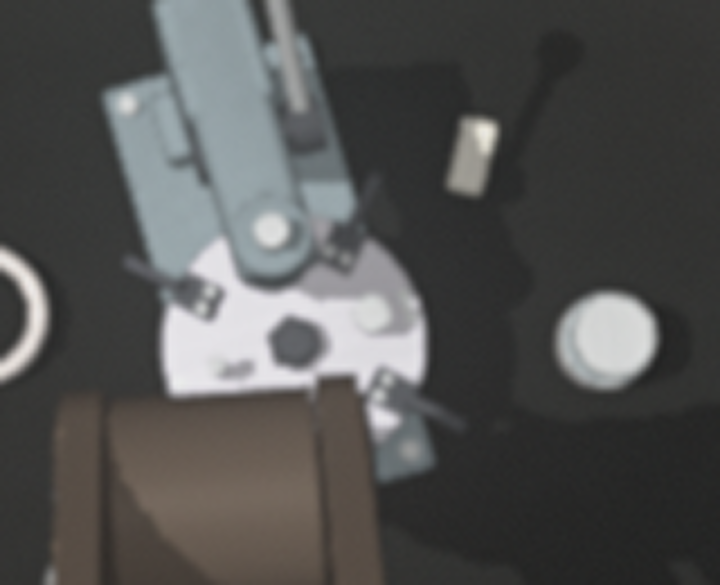

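>>> jog_arm(
  targets=[
    {"slide": [0,0.002,0],"twist": -0.01},
    {"slide": [0,0.004,0],"twist": -0.02},
    {"slide": [0,0.006,0],"twist": -0.03},
    {"slide": [-0.001,0.01,0],"twist": -0.05},
    {"slide": [-0.001,0.014,0],"twist": -0.07},
    {"slide": [-0.001,0.018,0],"twist": -0.09},
    {"slide": [-0.001,0.024,0],"twist": -0.13},
    {"slide": [-0.001,0.024,0],"twist": -0.13},
  ],
)

```text
clock: 14.9
tcp_pos: [0.467, 0.0494, 0.1168]
tcp_rot: [0.0, 0.991, -0.134, -0.0]
ft_force: [0.2, -0.3, -0.1]
width: 0.005
```

```bash
python3 - <<'E'
from h import *
a=camera("side")[130:230,200:330].astype(float)
s=sense();print(s["ft_force"],s["torque"])
a=np.clip((a/255)**.5*255,0,255).astype(np.uint8); cv2.imwrite("pics/side15.png",cv2.resize(a,None,fx=6,fy=6,interpolation=cv2.INTER_CUBIC))
a=cv2.imread("pics/side14.png").astype(int);b=cv2.imread("pics/side15.png").astype(int)
cv2.imwrite("pics/diff15.png",np.clip(abs(a-b)*3,0,255).astype(np.uint8))
E
python3 arc.py 0 1 2 3 4 5 6 7 8
```

```text
[ 0.18742925  0.60280708 -0.73479587] [-0.02819538  0.00792596 -0.02752412]
r 0.1153408529653071 th 164.1907648332245 tx -15.45723103654922 z 0.11681013049603545 F [ 0.18742925  0.60280708 -0.73479587] 14.95
0.0 [0.002 0.    0.008]
1.0 [ 0.002 -0.004  0.03 ]
2.0 [ 0.002 -0.008  0.052]
3.0 [ 0.002 -0.012  0.074]
4.0 [ 0.002 -0.016  0.097]
5.0 [ 0.003 -0.02   0.119]
6.0 [ 0.003 -0.024  0.141]
7.0 [ 0.004 -0.028  0.163]
8.0 [ 0.004 -0.032  0.186]
```

View pics/side15.png

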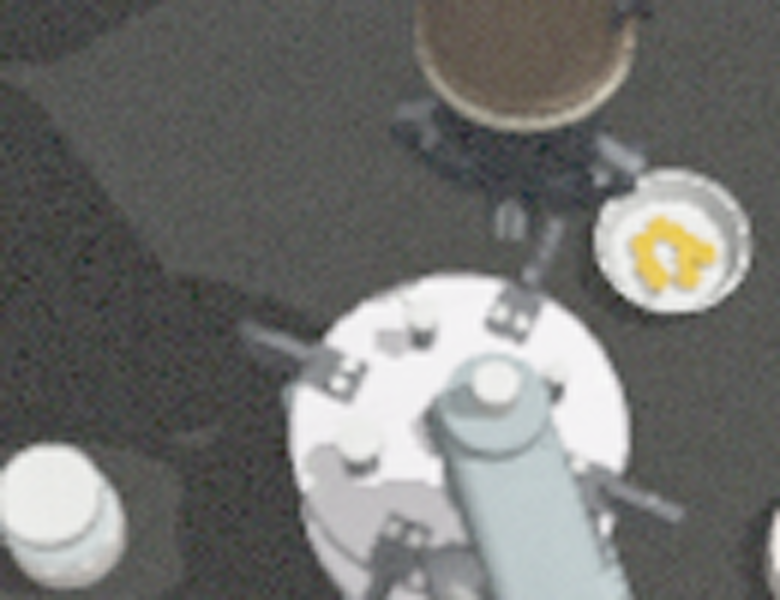

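View pics/diff15.png

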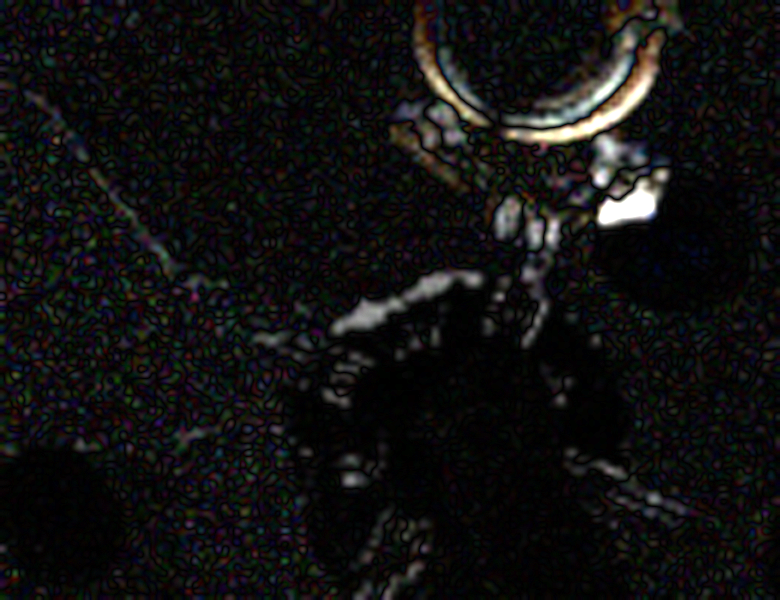

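>>> jog_arm(
  targets=[
    {"slide": [-0.01,0.005,-0.04],"twist": 0},
    {"slide": [-0.015,0.005,-0.12],"twist": 0},
    {"slide": [-0.02,0.01,-0.2],"twist": 0},
    {"slide": [-0.01,0.07,-0.25],"twist": 0},
    {"slide": [0.01,0.17,-0.25],"twist": 0},
    {"slide": [0.03,0.27,-0.25],"twist": 0},
    {"slide": [0.05,0.37,-0.25],"twist": 0},
    {"slide": [0.07,0.45,-0.25],"twist": 0},
  ],
)

```text
clock: 15.95
tcp_pos: [0.4405, -0.1785, 0.2419]
tcp_rot: [0.0, 0.991, -0.135, 0.0]
ft_force: [0.5, 0.2, 0.0]
width: 0.002
```

>>> jog_arm(
  targets=[
    {"slide": [0.01,0.05,0],"twist": 0},
    {"slide": [0.03,0.15,0],"twist": 0},
    {"slide": [0.04,0.25,0],"twist": 0},
    {"slide": [0.04,0.35,0],"twist": 0},
    {"slide": [0.04,0.42,0],"twist": 0},
    {"slide": [0.04,0.45,0],"twist": 0},
    {"slide": [0.04,0.45,0],"twist": 0},
    {"slide": [0.04,0.45,0],"twist": 0},
  ],
)

```text
clock: 16.95
tcp_pos: [0.4005, -0.3977, 0.2417]
tcp_rot: [-0.0, 0.991, -0.134, -0.0]
ft_force: [1.4, 0.1, 0.0]
width: -0.003
```

Run:
```python
from h import *
s=sense();print(s["clock"],s["ft_force"],s["tcp_pos"])
a=camera("side");b=camera("top");cv2.imwrite("pics/side16f.png",a);cv2.imwrite("pics/top16f.png",b)
cv2.imwrite("pics/side16.png",cv2.resize(a[150:290,200:340],None,fx=4,fy=4,interpolation=cv2.INTER_CUBIC))
cv2.imwrite("pics/top16.png",cv2.resize(b[140:280,220:360],None,fx=4,fy=4,interpolation=cv2.INTER_CUBIC))
```

```text
16.95 [1.37676255 0.09447953 0.00519797] [ 0.40045709 -0.39767594  0.24173102]
```

View pics/side16.png

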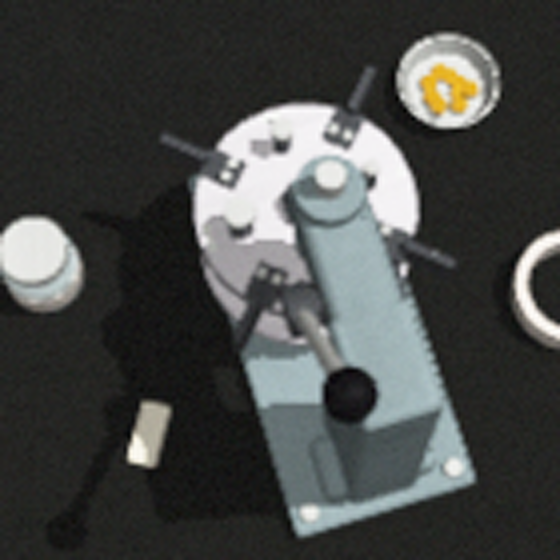

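View pics/top16.png

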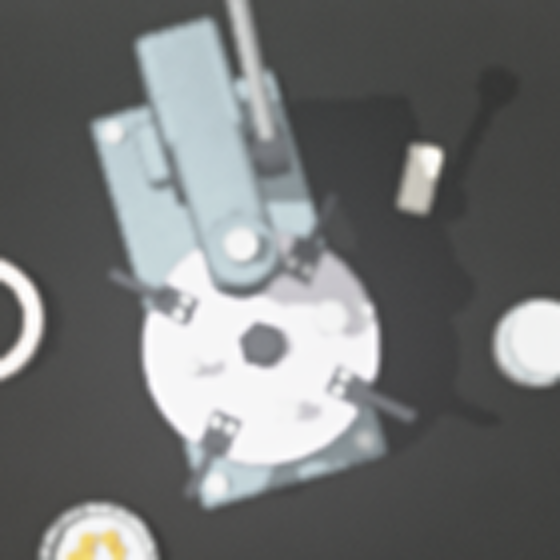

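Run:
```python
from h import *
T=lambda x,y:ray("top",(x/4+220-.4,y/4+140-.4),Z)[:2]
S=lambda x,y:ray("side",(x/4+200-.4,y/4+150-.4),Z)[:2]
ang=lambda v:np.degrees(np.arctan2(v[1],v[0]))
Z=.018
FL,FR,RL=T(208,508),T(387,452),T(93,122);print(FL,FR,RL,"yaw",ang(RL-FL),ang(FL-FR)-90)
RR,RL2=S(303,537),S(475,480);print(RR,RL2,"yaw",ang(RL2-RR)-90,"L",ang(RL2-FL),"R",ang(RR-FR))
Z=.155; nt=T(264,344);print("nut",nt)
Z=.152
A=[T(333,200),T(113,274),T(188,495),T(411,415)]
B=[S(371,70),S(164,138),S(453,262),S(238,344)]
for n,P in(("top",A),("side",B)):
    for p in P:
        v=p-[.578,.018];print(n,np.hypot(*v),ang(v)%90)
a1=A[1]-A[3];print("diag",ang(A[1]-A[3])%90,ang(A[0]-A[2])%90,ang(B[2]-B[1])%90,ang(B[0]-B[3])%90)
```

```text
[0.46215918 0.06132091] [ 0.50474017 -0.07894806] [0.76836966 0.1512759 ] yaw 16.37112665288237 16.88654395825654
[0.80946684 0.01119723] [0.76698333 0.14881693] yaw 17.15557146161059 L 16.015473486947958 R 16.47945071883352
nut [0.57862473 0.01820516]
top 0.1173188041936535 64.28207295664723
top 0.12120678919317285 64.31019467052629
top 0.12081190449091309 62.646847911486645
top 0.11700005745874797 64.08776393385054
side 0.11951417985747534 64.20489212797813
side 0.12024232481649753 63.813398092023675
side 0.11922487038039635 64.83325998172856
side 0.12258365136247543 64.85424076284151
diag 64.20094336750948 63.45246619613333 64.32116237183249 64.53368291859806
```

Run:
```python
from h import *
def edge(n,img,pts0,pts1,z,half=5,N=60):
    """sub-pixel edge along segment p0-p1: max gradient along the normal; line fit -> world angle"""
    g=cv2.GaussianBlur(cv2.cvtColor(img,cv2.COLOR_BGR2GRAY),(0,0),.7).astype(np.float32)
    p0,p1=np.array(pts0,float),np.array(pts1,float);d=(p1-p0)/np.linalg.norm(p1-p0);nn=np.array([-d[1],d[0]])
    o=np.arange(-half,half+.01,.25);out=[]
    for f in np.linspace(.05,.95,N):
        q=p0+(p1-p0)*f+o[:,None]*nn
        v=cv2.remap(g,q[:,0].astype(np.float32)[None],q[:,1].astype(np.float32)[None],cv2.INTER_LINEAR)[0]
        dv=abs(np.gradient(v))**2; k=dv.argmax(); w=dv*(abs(np.arange(len(o))-k)<6); out.append(q[0]-o[0]*nn+nn*(w@o)/w.sum())
    W=np.array([ray(n,p,z)[:2] for p in out],np.float32)
    vx,vy,x,y=cv2.fitLine(W,cv2.DIST_HUBER,0,.01,.01).ravel()
    r=(W-[x,y])@np.array([-vy,vx]); return np.degrees(np.arctan2(vy,vx)),(x,y),np.median(abs(r))*1000
t=cv2.imread("pics/top16f.png");s=cv2.imread("pics/side16f.png")
T=lambda x,y:(x/4+220-.4,y/4+140-.4)
S=lambda x,y:(x/4+200-.4,y/4+150-.4)
print("top left ",edge("top",t,T(93,122),T(135,265),.018))
print("top front",edge("top",t,T(225,505),T(387,452),.018))
print("side rear",edge("side",s,S(303,537),S(475,480),.018))
print("side right",edge("side",s,S(268,440),S(303,537),.018))
print("side left",edge("side",s,S(475,480),S(425,340),.018))
print("overarm top L",edge("top",t,T(137,45),T(195,235),.293))
print("overarm top R",edge("top",t,T(211,25),T(262,200),.293))
print("side overarm L",edge("side",s,S(300,225),S(340,370),.293))
print("side overarm R",edge("side",s,S(375,215),S(438,400),.293))
```

```text
top left  (np.float32(16.106089), (np.float32(0.71017), np.float32(0.13666765)), np.float32(0.29110968))
top front (np.float32(-73.88929), (np.float32(0.48120245), np.float32(-0.0027910236)), np.float32(0.43957457))
side rear (np.float32(-73.76156), (np.float32(0.78683543), np.float32(0.086978935)), np.float32(0.14341603))
side right (np.float32(16.575176), (np.float32(0.76406884), np.float32(-0.007090201)), np.float32(0.17579272))
side left (np.float32(16.101244), (np.float32(0.7091022), np.float32(0.1328613)), np.float32(0.2656912))
overarm top L (np.float32(18.239847), (np.float32(0.6982503), np.float32(0.0823063)), np.float32(1.9554821))
overarm top R (np.float32(7.2229137), (np.float32(0.7224453), np.float32(0.03220504)), np.float32(2.1585171))
side overarm L (np.float32(17.856354), (np.float32(0.7051211), np.float32(0.023748057)), np.float32(4.342088))
side overarm R (np.float32(16.871874), (np.float32(0.7106883), np.float32(0.08641954)), np.float32(0.8517772))
```

Vision puts the yaw at 16.2° and the tabs at 64.1°, so the joint is still about 3° short. I'll go back to the same tab and push it the rest of the way.

>>> jog_arm(
  targets=[
    {"slide": [-0.01,-0.05,0],"twist": 0},
    {"slide": [-0.02,-0.15,0],"twist": 0},
    {"slide": [-0.03,-0.27,0],"twist": 0},
    {"slide": [-0.05,-0.4,0],"twist": 0},
    {"slide": [-0.06,-0.52,0],"twist": 0},
    {"slide": [-0.08,-0.64,0],"twist": 0},
    {"slide": [-0.1,-0.74,0],"twist": 0},
    {"slide": [-0.109,-0.8,0],"twist": 0},
  ],
)

```text
clock: 18.05
tcp_pos: [0.4531, 0.0046, 0.242]
tcp_rot: [-0.0, 0.991, -0.133, 0.0]
ft_force: [-0.2, -0.6, -0.3]
width: -0.004
```

>>> jog_arm(
  targets=[
    {"slide": [0,-0.05,0],"twist": 0},
    {"slide": [0,-0.094,0],"twist": 0},
    {"slide": [0,-0.094,0.04],"twist": 0},
    {"slide": [0,-0.094,0.1],"twist": 0},
    {"slide": [0,-0.094,0.16],"twist": 0},
    {"slide": [0,-0.094,0.21],"twist": 0},
    {"slide": [0,-0.094,0.25],"twist": 0},
    {"slide": [0,-0.094,0.25],"twist": 0},
  ],
)

```text
clock: 19.05
tcp_pos: [0.4649, 0.0474, 0.116]
tcp_rot: [0.0, 0.991, -0.134, -0.001]
ft_force: [0.7, -0.5, 0.1]
width: -0.005
```

```bash
python3 arc.py 0 1 2 3 4 5 6 7 8 9 10
```

```text
r 0.1168254547756027 th 165.44515717276627 tx -15.397061088758976 z 0.11603808244125344 F [ 0.7033566  -0.52527431  0.10271427] 19.05
0.0 [ 0.005 -0.    -0.019]
1.0 [ 0.005 -0.004  0.004]
2.0 [ 0.005 -0.008  0.026]
3.0 [ 0.005 -0.012  0.048]
4.0 [ 0.005 -0.016  0.07 ]
5.0 [ 0.005 -0.02   0.092]
6.0 [ 0.006 -0.024  0.115]
7.0 [ 0.006 -0.028  0.137]
8.0 [ 0.006 -0.032  0.159]
9.0 [ 0.007 -0.036  0.181]
10.0 [ 0.008 -0.04   0.204]
```

>>> jog_arm(
  targets=[
    {"slide": [0.005,-0.004,0],"twist": 0.01},
    {"slide": [0.005,-0.008,0],"twist": 0.03},
    {"slide": [0.005,-0.012,0],"twist": 0.05},
    {"slide": [0.005,-0.016,0],"twist": 0.07},
    {"slide": [0.005,-0.02,0],"twist": 0.09},
    {"slide": [0.006,-0.024,0],"twist": 0.115},
    {"slide": [0.006,-0.028,0],"twist": 0.14},
    {"slide": [0.006,-0.028,0],"twist": 0.14},
  ],
)

```text
clock: 20.05
tcp_pos: [0.473, 0.0587, 0.1167]
tcp_rot: [0.0, 0.982, -0.189, -0.0]
ft_force: [-1.1, -6.7, 1.4]
width: -0.006
```

```bash
python3 arc.py 0 1 2 3 4 5 6
```

```text
r 0.11258889480756587 th 158.7850840652862 tx -21.785244176338065 z 0.11671781477890197 F [-1.12376255 -6.73291077  1.37570633] 20.05
0.0 [-0.004  0.    -0.013]
1.0 [-0.004 -0.004  0.01 ]
2.0 [-0.004 -0.008  0.032]
3.0 [-0.004 -0.012  0.054]
4.0 [-0.003 -0.016  0.076]
5.0 [-0.003 -0.02   0.098]
6.0 [-0.003 -0.024  0.121]
```

>>> jog_arm(
  targets=[
    {"slide": [0,-0.002,0],"twist": 0.01},
    {"slide": [0,-0.004,0],"twist": 0.02},
    {"slide": [0,-0.006,0],"twist": 0.03},
    {"slide": [0,-0.008,0],"twist": 0.04},
    {"slide": [0.001,-0.01,0],"twist": 0.05},
    {"slide": [0.001,-0.012,0],"twist": 0.06},
    {"slide": [0.001,-0.012,0],"twist": 0.06},
    {"slide": [0.001,-0.012,0],"twist": 0.06},
  ],
)

```text
clock: 21.05
tcp_pos: [0.4751, 0.0638, 0.1166]
tcp_rot: [0.001, 0.977, -0.212, -0.001]
ft_force: [-4.4, -11.8, 4.8]
width: -0.003
```

```bash
python3 arc.py 0 1 2 3 4
python3 - <<'E'
from h import *
a=camera("side");cv2.imwrite("pics/side17f.png",a);a=a[130:230,200:330].astype(float)
s=sense();print(s["ft_force"],s["torque"])
a=np.clip((a/255)**.5*255,0,255).astype(np.uint8); cv2.imwrite("pics/side17.png",cv2.resize(a,None,fx=6,fy=6,interpolation=cv2.INTER_CUBIC))
E
```

```text
r 0.11261393497433972 th 156.02168519257359 tx -24.469930228943774 z 0.11663738273131673 F [ -4.39015477 -11.82166364   4.848417  ] 21.05
0.0 [-0.004  0.    -0.011]
1.0 [-0.004 -0.004  0.011]
2.0 [-0.004 -0.008  0.034]
3.0 [-0.004 -0.012  0.056]
4.0 [-0.003 -0.016  0.078]
[ -2.73379717 -11.76492226   4.4396578 ] [-1.87920868  0.71718881 -0.09158209]
```

View pics/side17.png

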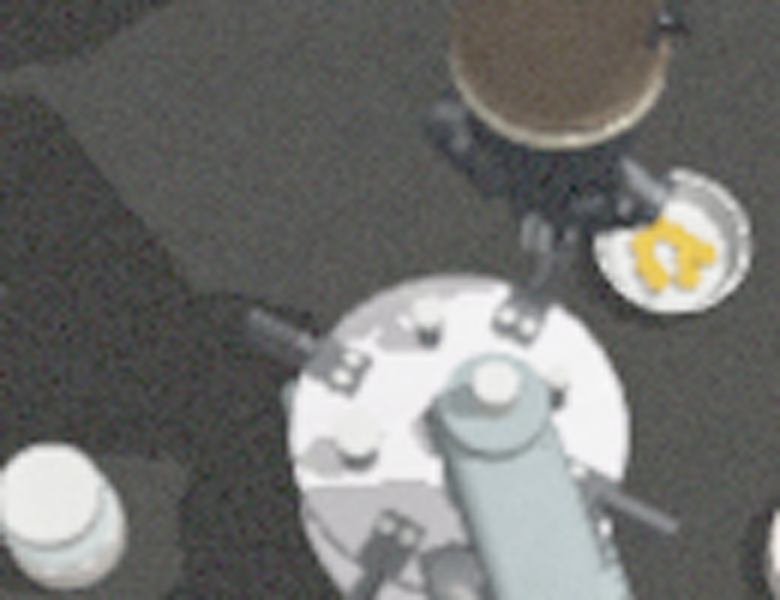

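Run:
```python
from h import *
for fs in (((681,519),(245,325)),((676,527),(251,315))):
  for f in fs:
    q=ray("side",(f[0]/6+200-.4,f[1]/6+130-.4),.15);v=q[:2]-[.578,.018];print(np.hypot(*v),np.degrees(np.arctan2(v[1],v[0]))%90)
print(sense()["ft_force"])
```

```text
0.12102318758774958 63.932161949864835
0.1217520215270833 63.12435422393986
0.12052514575183917 61.606257873463385
0.12172298812693225 60.17792796559755
[ -2.73379717 -11.76492226   4.4396578 ]
```

>>> jog_arm(
  targets=[
    {"slide": [0,0.002,0],"twist": -0.01},
    {"slide": [0,0.004,0],"twist": -0.02},
    {"slide": [0,0.008,0],"twist": -0.03},
    {"slide": [-0.001,0.014,0],"twist": -0.05},
    {"slide": [-0.001,0.02,0],"twist": -0.08},
    {"slide": [-0.001,0.026,0],"twist": -0.11},
    {"slide": [-0.002,0.032,0],"twist": -0.15},
    {"slide": [-0.002,0.032,0],"twist": -0.15},
  ],
)

```text
clock: 22.1
tcp_pos: [0.4684, 0.0503, 0.1168]
tcp_rot: [0.0, 0.988, -0.154, -0.0]
ft_force: [-0.4, -0.1, 1.0]
width: 0.004
```

```bash
python3 arc.py 0 1 2 3 4
python3 - <<'E'
from h import *
a=camera("side");cv2.imwrite("pics/side18f.png",a);a=a[130:230,200:330].astype(float)
a=np.clip((a/255)**.5*255,0,255).astype(np.uint8); cv2.imwrite("pics/side18.png",cv2.resize(a,None,fx=6,fy=6,interpolation=cv2.INTER_CUBIC))
E
```

```text
r 0.11428783053780188 th 163.60233526271543 tx -17.67278897664042 z 0.11679727976765704 F [-0.40306264 -0.13222651  0.96393942] 22.1
0.0 [-0.     0.    -0.028]
1.0 [-0.    -0.004 -0.006]
2.0 [-0.    -0.008  0.016]
3.0 [-0.    -0.012  0.038]
4.0 [-0.    -0.016  0.061]
```

View pics/side18.png

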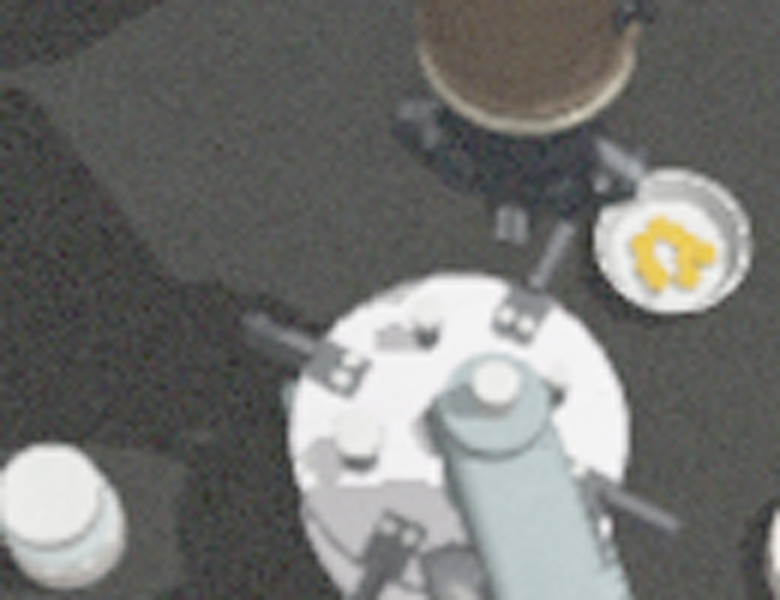

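>>> jog_arm(
  targets=[
    {"slide": [-0.005,0.005,-0.04],"twist": 0},
    {"slide": [-0.01,0.005,-0.12],"twist": 0},
    {"slide": [-0.02,0.01,-0.2],"twist": 0},
    {"slide": [-0.01,0.07,-0.25],"twist": 0},
    {"slide": [0.01,0.17,-0.25],"twist": 0},
    {"slide": [0.03,0.27,-0.25],"twist": 0},
    {"slide": [0.05,0.37,-0.25],"twist": 0},
    {"slide": [0.07,0.45,-0.25],"twist": 0},
  ],
)

```text
clock: 23.15
tcp_pos: [0.433, -0.1763, 0.2419]
tcp_rot: [0.0, 0.988, -0.154, 0.0]
ft_force: [-0.2, -0.2, 0.4]
width: 0.004
```

>>> jog_arm(
  targets=[
    {"slide": [0.01,0.05,0],"twist": 0},
    {"slide": [0.03,0.15,0],"twist": 0},
    {"slide": [0.04,0.25,0],"twist": 0},
    {"slide": [0.04,0.35,0],"twist": 0},
    {"slide": [0.04,0.42,0],"twist": 0},
    {"slide": [0.04,0.45,0],"twist": 0},
    {"slide": [0.04,0.45,0],"twist": 0},
    {"slide": [0.04,0.45,0],"twist": 0},
  ],
)

```text
clock: 24.15
tcp_pos: [0.3844, -0.3938, 0.2418]
tcp_rot: [-0.0, 0.988, -0.154, -0.0]
ft_force: [-0.5, -0.3, -0.2]
width: 0.0
```

Run:
```python
from h import *
s=sense();print(s["clock"],s["ft_force"],s["tcp_pos"])
a=camera("side");b=camera("top");cv2.imwrite("pics/side19f.png",a);cv2.imwrite("pics/top19f.png",b)
up=lambda c:cv2.resize(np.clip((c/255.)**.5*255,0,255).astype(np.uint8),None,fx=6,fy=6,interpolation=cv2.INTER_CUBIC)
for i in(16,19):
    a=cv2.imread(f"pics/side{i}f.png");b=cv2.imread(f"pics/top{i}f.png")
    cv2.imwrite(f"pics/side{i}g.png",up(a[155:250,230:325])); cv2.imwrite(f"pics/top{i}g.png",up(b[175:270,235:330]))
```

```text
24.15 [-0.51196873 -0.29111946 -0.18265797] [ 0.38441877 -0.39383882  0.24176203]
```

View pics/side19g.png

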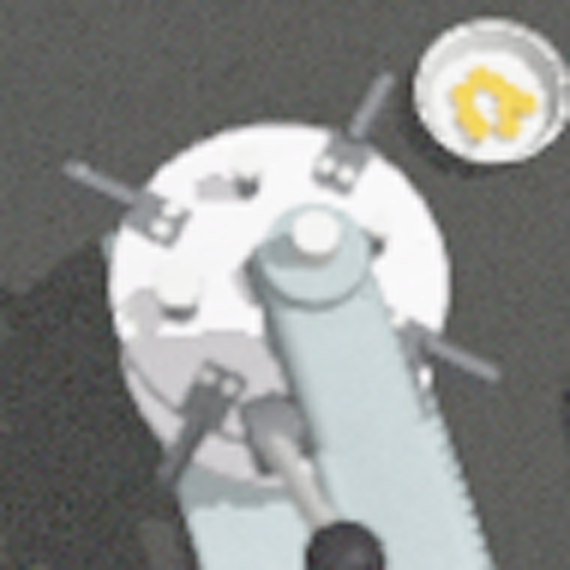

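View pics/top19g.png

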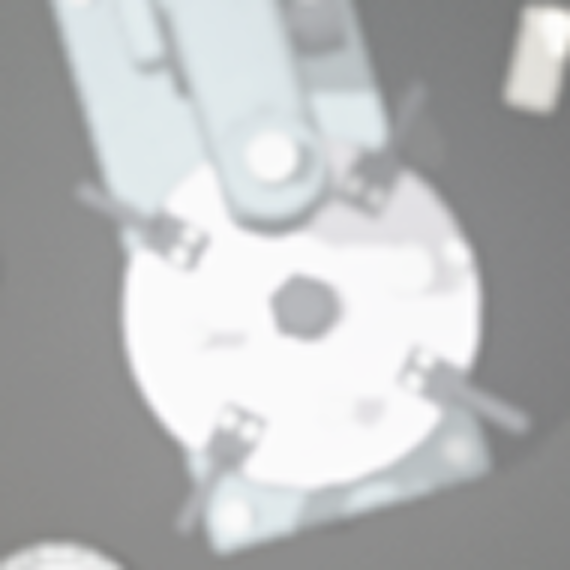

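View pics/side16g.png

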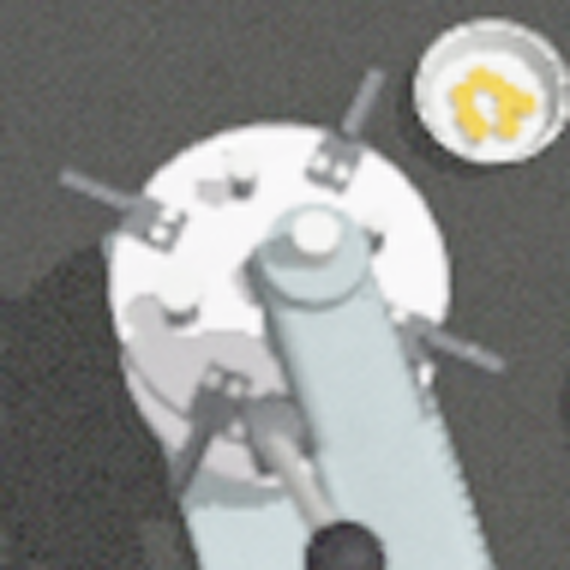

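Run:
```python
from h import *
S=lambda p:ray("side",(p[0]/6+230-.4,p[1]/6+155-.4),.152)[:2]
T=lambda p:ray("top",(p[0]/6+235-.4,p[1]/6+175-.4),.152)[:2]
ang=lambda v:np.degrees(np.arctan2(v[1],v[0]))%90
C=np.array([.578,.018])
for nm,F,P in(("side16",S,[(376,72),(65,178),(502,366),(180,490)]),("side19",S,[(388,78),(70,167),(496,376),(166,475)]),("top19",T,[(420,90),(82,189),(186,526),(525,424)])):
    print(nm,[round(float(ang(F(p)-C)),1) for p in P],[round(float(np.hypot(*(F(p)-C))),3) for p in P])
```

```text
side16 [64.6, 64.2, 64.4, 65.9] [0.121, 0.12, 0.121, 0.124]
side19 [61.3, 61.1, 61.5, 61.4] [0.121, 0.121, 0.12, 0.12]
top19 [62.1, 61.6, 60.7, 61.5] [0.12, 0.123, 0.119, 0.119]
```

Run:
```python
from h import *
a=cv2.imread("pics/side0.png");b=cv2.imread("pics/side19f.png")
for n,(x,y,w,h) in dict(dish=(296,155,34,34),jar=(194,200,32,32),tape=(322,202,40,40),chalk=(230,246,16,24),squeegee=(390,150,50,90),rule=(128,145,30,95)).items():
    p=a[y:y+h,x:x+w];r=cv2.matchTemplate(b[y-6:y+h+6,x-6:x+w+6],p,cv2.TM_CCOEFF_NORMED);m=cv2.minMaxLoc(r);print(n,round(m[1],3),np.array(m[3])-6)
s=sense();print(s["clock"],s["ft_force"])
print(finish_job())
```

```text
dish 0.989 [0 0]
jar 0.999 [0 0]
tape 0.998 [0 0]
chalk 0.998 [0 0]
squeegee 0.999 [0 0]
rule 0.991 [0 0]
24.25 [-0.05305364 -0.91614098  1.05056156]
the job is handed in; nothing more can be done
None
```

I turned the turret about 77° clockwise by pushing the front-right tab sideways with the closed fingertips until the four-dot station stood under the ram. Then I backed off and handed the job in at 24.25 s.

- **Final position:** in the last pictures the tabs are at 61.4° and the target is 61.2°, so the turret is within about 0.5° of the four-dot click. The four-dot head itself is hidden under the ram. I identified its station from the order and sizes of the other three punches.
- **Loose things:** all six matched their starting positions in the side view with no shift. The arm was touching nothing, with about 1 N on the wrist.

These points did not go as expected:
- **First pass:** the fingertips went over the tab, because they sat about 2 cm higher than the stated 8 mm offset implied. I lowered the tool and repeated the push.
- **Stopped short:** the first push left the turret about 3° short, and the click did not visibly draw it in from there. A second push brought it to centre.
- **Click not felt:** I never saw or felt a distinct snap. That it has clicked in rests on the measured angle and on it staying put after I let go.
- **Push force:** it read about 10–16 N while pushing and while holding against the tab, more than the 2–5 N stated. It stayed far below the limits, and I found no reason for the difference.

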